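# Put the mixed-up cartons right and wedge the load on a cafe cart

### The arm

A 7-joint arm with a two-finger parallel gripper is mounted at the origin on the work surface. World frame = base frame: x ahead of the robot, y to its left, z up, the work surface at z = 0. Lengths are in m, angles in rad, forces in N, time in s.
With the tool pointing down it reaches from about 0.425 to 0.875 m from the base axis. Payload 4.7 kg.
Tool frame: the origin (TCP) lies at the very end of the fingers, on their centre line; the grasp point (between the pads) lies 19 mm behind it; x points along the fingers, z is the direction in which the jaws open and shut, and the axes are right-handed (so a half turn about x gives the same grasp; the last joint's range is limited). The gripper opens to 87 mm and grips with 3 to 60 N. Pads are 19 mm wide; open, the fingers measure 117 mm over their backs; the gripper's body (75 mm by 190 mm) begins 51 mm behind the grasp point.
Start: joints at [-1.33, 0.321, -0.07, 1.45, 0.023, 1.371, -0.057], TCP at [0.146, 0.633, 0.223] pointing down, gripper open.
Joint ranges: [-2.86, 2.86], [-0.3, 2.09], [-1.38, 1.24], [0.06, 2.45], [-1.56, 4.7], [0.09, 2.05], [-2.69, 2.69]. Speed limits (rad/s): [2.57, 2.57, 3.14, 3.14, 3.14, 3.14, 3.14].

### API

Orientations are given as a rotation vector (axis times angle).
In Python, from bench import * gives the robot as it stands.
- The arm moves only by the shell command python3 -m handwheel 'ROWS' [OPENING] [FORCE]. ROWS is JSON, a list of rows, each an object with "xyz": the shift along the world's x, y, z in cm, a list of three; "angular": the turn, a rotation vector about the world's x, y, z in degrees, a list of three. A call has 1 to 5 rows; each row shifts and turns the pose as measured when the row begins; what a row does not reach is not made up. A row lasts 1/12 s, in which the tool goes at most 41.7 mm and 7.16 degrees, less where a joint would pass 70% of its speed; a pose out of reach is approached as far as the arm can. A call with a gripper value outside its range is refused whole. OPENING is the finger opening in cm, from 0 to 8.7, set as the call begins (- or left out, the last holds). The fingers move at their own pace and stop on an object; FORCE is the grip in N (left out, the last holds). Time passes only in rows, so rows that do not move let the fingers close. It gives the time, the measured TCP pose, the force and the opening at its end, in the units of the state.
- get_state(): the state, without advancing time (a new reading comes with each control period).
- get_image(name): name is "scene" or "top" or "wrist"; returns a dict with "pixels" (400x640x3 uint8, blue, green, red), "K" (3x3 intrinsics, pixels), "cam_to_world" (4x4, takes a point from camera to world coordinates). Camera axes: x right, y down, z forward; pixel columns grow to the right and rows downward; lengths in m; the calibration is good to about 2 mm. A picture is of the moment at which its call begins. There is no depth.
- close_job(): hands the job in, once; it reports no verdict.
The state is a dict: "time": time; "joint_positions": joint angles; "qd": joint speeds; "joint_torque": joint torques, N m; "position": TCP position; "tool_rot": TCP orientation; "ft_force": force on the tool from outside, world axes, zero at the start; "torque": the same for the moment, N m; "grip_width": opening from 0.0 (shut) to 1.0 (fully open).
Only numpy, scipy, OpenCV 4.12 (cv2) and the standard library are available. Lean on these libraries where they do the work, as an engineer would, in place of code of your own. Each camera call takes 0.05 s, during which the arm holds its last target.

### The job

The three drink cartons on the cart stand in each other's holders: put each upright into the holder of its own colour (the black mat is free for parking one on the way). Then, last of all, push the wooden wedge, thin end down, firmly into the gap left between the red carton and an end plate of the long red holder, so that the carton is locked tight against the other end plate, and let go. Do not let a carton fall over, and leave the mug and the bottle where they are.

Things in the scene. Friction and masses are not known exactly. Their poses are not given: they have to be found in the camera images.
- green_carton_center (a point): green half-pint gable-top drink carton: white, with green band and green roof, 56 x 56 mm square, straight sides up to 64 mm, then a roof and a fin to 90 mm, 0.25 kg or so. This point: on its axis 45 mm above its underside. z up; its sides lie along its x and y. Stands at the start in the red holder
- red_carton_center (a point): red half-pint gable-top drink carton: white, with red band and red roof, 56 x 56 mm square, straight sides up to 64 mm, then a roof and a fin to 90 mm, 0.25 kg or so. This point: on its axis 45 mm above its underside. z up; its sides lie along its x and y. Stands at the start in the blue holder
- blue_carton_center (a point): blue half-pint gable-top drink carton: white, with blue band and blue roof, 56 x 56 mm square, straight sides up to 64 mm, then a roof and a fin to 90 mm, 0.25 kg or so. This point: on its axis 45 mm above its underside. z up; its sides lie along its x and y. Stands at the start in the green holder
- green_holder: green holder for the green carton, fixed: square tray 82 x 82 mm outside, 72 x 72 mm inside, rim 18 mm high, floor 4 mm thick. Origin: centre of its underside; sides along its x and y, z up
- blue_holder: blue holder for the blue carton, fixed: square tray 82 x 82 mm outside, 72 x 72 mm inside, rim 18 mm high, floor 4 mm thick. Origin: centre of its underside; sides along its x and y, z up
- red_holder: long red holder, fixed: inside 86 mm (its x) by 72 mm (y), floor 4 mm thick; end plates 5 mm thick, 68 mm high at both x ends, side rims 18 mm high, so grip a carton across the holder's y. A carton against one end plate (either) stands 15 mm off the holder's centre and leaves a 30 mm gap, whose centre is 28 mm off on the other side. Origin: centre of underside; z up
- wedge_center (a point): beech wedge, 110 mm tall, thin end down in a 40 mm deep slot of a dark wooden stand. y width 40 mm; x thickness 14 mm at the lower end, growing evenly on both sides to 35 mm at 75 mm up; above that a straight block, gripped across y, 30-40 mm over this point. This point: on its axis 55 mm over the lower end. In the gap its x lies along the holder's x; press up to 20 N; home, this point is 66 mm over the holder's underside
- mat: black rubber mat, 110 x 110 mm, 3 mm thick, fixed: the free parking place. Origin: centre of its underside
- mug_center (a point): blue mug, 80 mm across, 90 mm high, a bystander. This point: on its axis, half-way up
- bottle_center (a point): amber bottle with black cap, 60 mm across, 170 mm high, a bystander. This point: on its axis, half-way up
There are look-alikes about, which are no part of the job. Of the things like the blue_holder, leave any that is purple or yellow; of the rest the smaller one is meant.

How it is judged:
By the outcome, as a careful person would: the job done as asked, in the order asked, and still so for the second after the job is handed in, with the robot touching nothing.
It also fails if it takes over 125 s, if anything falls off the work surface, if the arm or the gripper's body presses on something with over 40 N, if the wrist force passes 120 N, or if a joint passes its speed limit or range.

## Working session

There is one attempt and no reset: what is moved stays moved. The work goes in short steps, Python scripts to look and compute and a shell command to move; the robot and the scene stay as the last step left them, time stands still between calls to the robot, and variables do not carry over. Pictures are saved under pics/ and viewed, and the job is handed in when it is done.

```bash
mkdir -p pics; ls
python3 - <<'E'
from bench import *
import cv2,numpy as np
s=get_state();print(s)
for n in("scene","top","wrist"):
    d=get_image(n);cv2.imwrite(f"pics/{n}0.png",d["pixels"]);print(n,d["K"],np.round(d["cam_to_world"],4))
E
```

```text
pics
{'time': 0.0, 'joint_positions': array([-1.32992344,  0.32182267, -0.07008978,  1.451652  ,  0.02262061,
        1.37081444, -0.05689372]), 'qd': array([-1.91732024e-03,  2.67729426e-04,  7.72135009e-04,  4.99169587e-04,
       -1.54559461e-05,  9.85673936e-05, -2.10917042e-03]), 'joint_torque': array([ 9.50611093e-05, -4.91298795e+01, -4.03780835e-01, -3.12517798e+01,
       -6.37466437e-02,  4.38224024e-02,  1.80315692e-04]), 'position': array([0.14607164, 0.63280983, 0.22147333]), 'tool_rot': array([-1.04185399,  1.3094111 ,  1.03971765]), 'ft_force': array([ 0.37116943,  0.1184076 , -0.52992004]), 'torque': array([-0.01530906,  0.01208023,  0.01444872]), 'grip_width': 1.0001398924769798}
scene [[369.49554297   0.         321.56292397]
 [  0.         369.49554297 196.93902081]
 [  0.           0.           1.        ]] [[-0.0931  0.6176 -0.7809  1.2961]
 [ 0.9956  0.0686 -0.0645  0.0883]
 [ 0.0137 -0.7835 -0.6213  0.7331]
 [ 0.      0.      0.      1.    ]]
top [[424.95242616   0.         322.36355516]
 [  0.         424.95242616 194.10008351]
 [  0.           0.           1.        ]] [[-0.0143 -0.9908  0.1343  0.3312]
 [-0.9998  0.0163  0.0133 -0.0025]
 [-0.0154 -0.134  -0.9909  1.0874]
 [ 0.      0.      0.      1.    ]]
wrist [[344.11486592   0.         317.28014154]
 [  0.         344.11486592 197.50657869]
 [  0.           0.           1.        ]] [[ 0.2257  0.928   0.2966  0.0652]
 [ 0.9742 -0.2145 -0.0702  0.6516]
 [-0.0015  0.3047 -0.9524  0.3837]
 [ 0.      0.      0.      1.    ]]
```

View pics/scene0.png

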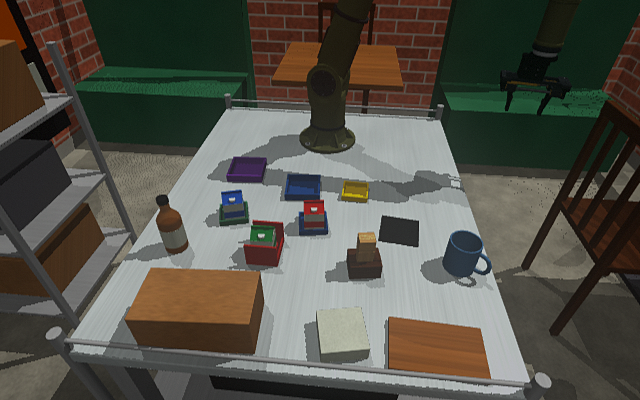

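View pics/top0.png

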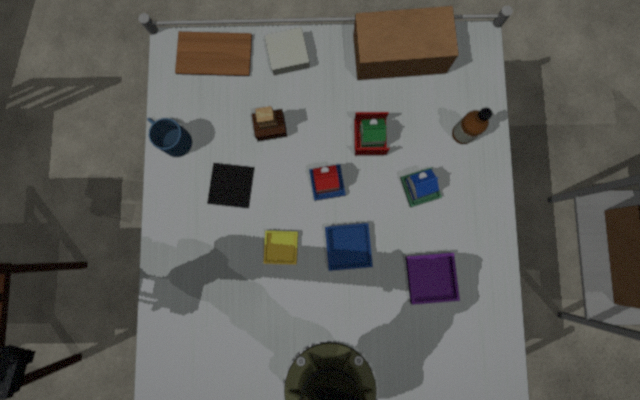

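View pics/wrist0.png

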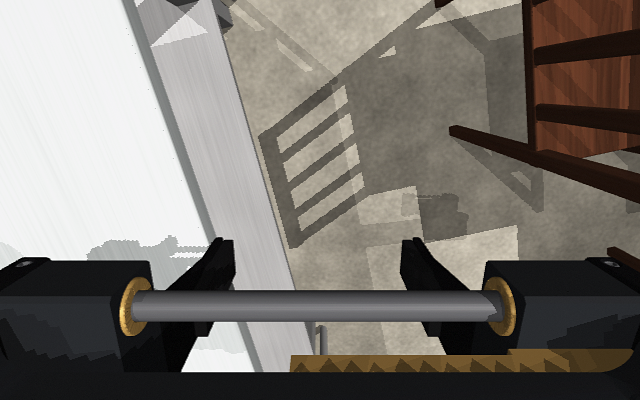

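Run:
```python
import cv2
t=cv2.imread("pics/top0.png");s=cv2.imread("pics/scene0.png")
cv2.imwrite("pics/t1.png",cv2.resize(t[95:220,300:460],None,fx=5,fy=4.8,interpolation=2))
cv2.imwrite("pics/t2.png",cv2.resize(t[90:215,140:300],None,fx=5,fy=4.8,interpolation=2))
cv2.imwrite("pics/s1.png",cv2.resize(s[180:280,210:343],None,fx=6,fy=6,interpolation=2))
cv2.imwrite("pics/s2.png",cv2.resize(s[200:290,320:453],None,fx=6,fy=6,interpolation=2))
```

```text
(no output)
```

View pics/t1.png

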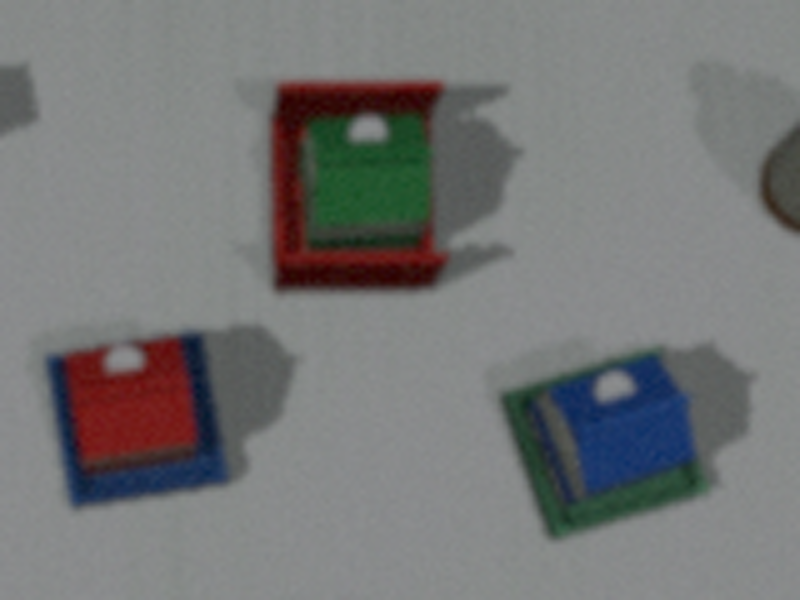

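View pics/t2.png

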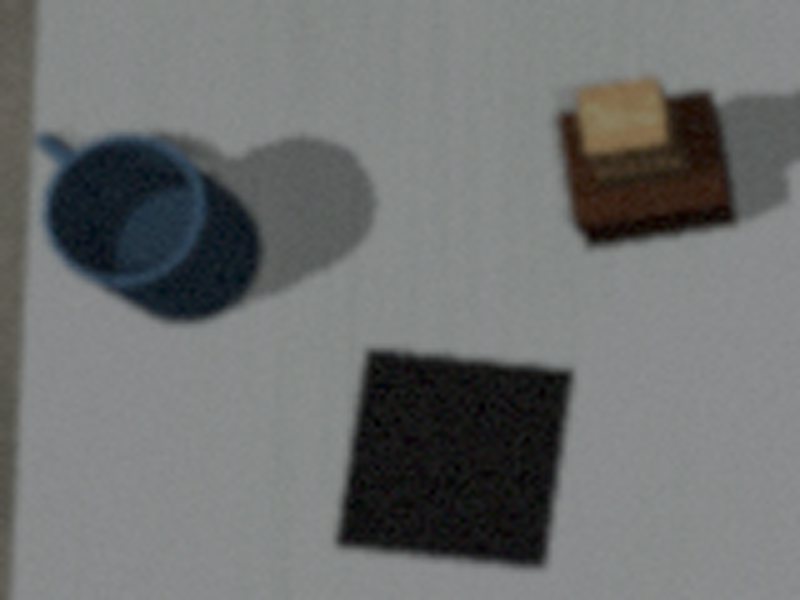

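View pics/s1.png

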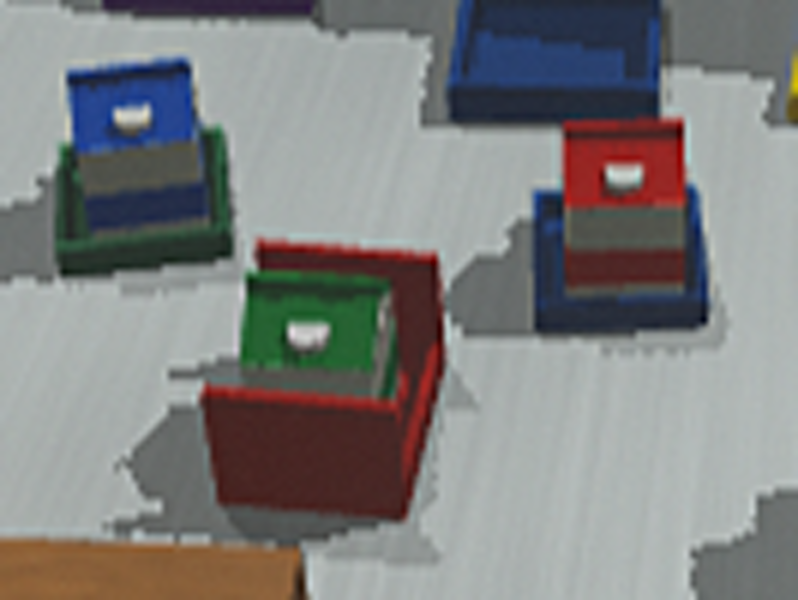

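View pics/s2.png

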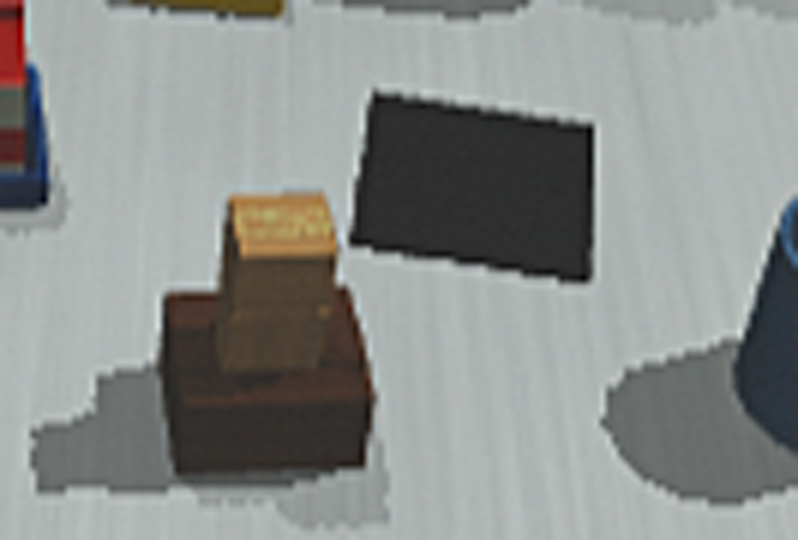

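```bash
cat > fit.py <<'E'
import numpy as np,cv2
from scipy.optimize import least_squares
from scipy.spatial.transform import Rotation as R
from bench import *
def cams():
    return {n:get_image(n) for n in("scene","top")}
def proj(c,P):
    T=np.linalg.inv(c["cam_to_world"]);q=P@T[:3,:3].T+T[:3,3];q=q@c["K"].T
    return q[:,:2]/q[:,2:]
def fit(C,obs,x0,dz=False):
    # obs: list (cam,u,v,lx,ly,lz mm)
    def f(p):
        r=[]
        for n in C:
            o=[a for a in obs if a[0]==n]
            if not o: continue
            L=np.array([a[3:6] for a in o])/1000.
            c,s=np.cos(p[2]),np.sin(p[2])
            P=np.c_[p[0]+c*L[:,0]-s*L[:,1],p[1]+s*L[:,0]+c*L[:,1],L[:,2]+(p[3] if dz else 0)]
            r.append((proj(C[n],P)-np.array([a[1:3] for a in o])).ravel())
        return np.concatenate(r)
    s=least_squares(f,x0,loss="soft_l1")
    return s.x,f(s.x)
E
cat > p1.py <<'E'
from fit import *
C=cams()
T1=lambda u,v:("top",300+u/5,95+v/4.8)
T2=lambda u,v:("top",140+u/5,90+v/4.8)
S1=lambda u,v:("scene",210+u/6,180+v/6)
S2=lambda u,v:("scene",320+u/6,200+v/6)
# world-ish local: +x far, +y left in top; right in scene
def sq(h,z,fl,fr,nr,nl,M): return [M(*fl)+(h,h,z),M(*fr)+(h,-h,z),M(*nr)+(-h,-h,z),M(*nl)+(-h,h,z)]
O={}
O["redH"]=[T1(278,84)+(48,41,68),T1(442,85)+(48,-41,68),T1(278,288)+(-48,41,0),T1(437,287)+(-48,-41,0),
 S1(203,389)+(48,-41,68),S1(403,408)+(48,41,68),S1(220,503)+(48,-41,0),S1(405,520)+(48,41,0),S1(258,240)+(-48,-41,68),S1(437,257)+(-48,41,68)]
O["blueH"]=sq(41,18,(48,355),(203,335),(228,480),(75,505),T1)[:2]+[T1(228,482)+(-41,-41,0),T1(75,507)+(-41,41,0),S1(537,331)+(41,-41,0),S1(705,329)+(41,41,0)]
O["greenH"]=sq(41,18,(503,395),(663,350),(706,490),(556,538),T1)[:2]+[T1(706,490)+(-41,-41,0),T1(556,538)+(-41,41,0),S1(60,272)+(41,-41,0),S1(232,257)+(41,41,0)]
O["mat"]=sq(55,3,(368,352),(572,370),(545,566),(338,545),T2)
O["redC"]=sq(28,68,(65,350),(190,339),(198,446),(82,460),T1)+[S1(563,121)+(0,-28,94),S1(685,120)+(0,28,94),S1(567,205)+(28,-28,68),S1(685,205)+(28,28,68)]
O["blueC"]=sq(28,68,(548,388),(660,352),(692,460),(580,500),T1)+[S1(68,65)+(0,-28,94),S1(188,58)+(0,28,94),S1(80,158)+(28,-28,68),S1(200,140)+(28,28,68)]
O["greenC"]=sq(28,68,(310,118),(425,113),(428,222),(308,235),T1)+[S1(247,275)+(0,-28,94),S1(395,283)+(0,28,94),S1(245,370)+(28,-28,68)]
O["wedge"]=sq(17.5,0,(580,90),(657,78),(667,148),(585,158),T2)
for i,(a,b) in enumerate([((322,195),(-1,1)),((230,200),(-1,-1)),((335,253),(1,1)),((237,258),(1,-1))]): O["wedge"].append(S2(*a)+(17.5*b[0],20*b[1],0))
O["wedge"]=[o[:4]+(np.sign(o[4])*20,o[5]) for o in O["wedge"]]
for k,o in O.items():
    w=k=="wedge"
    p,r=fit(C,o,[.6,0,0]+([.12] if w else []),w)
    print(k,np.round(p[:2],4),"yaw deg",round(np.degrees(p[2]),1),p[3:],"res",np.round(np.abs(r).reshape(-1,2).max(1),1) if 1 else 0)
E
python3 p1.py
```

```text
redH [ 0.6258 -0.1146] yaw deg 0.3 [] res [0.6 1.1 0.2 0.4 0.6 1.1 0.5 1.5 1.  1.2]
blueH [ 0.5077 -0.0017] yaw deg 8.6 [] res [0.9 0.6 0.5 1.2 0.3 0.5]
greenH [ 0.4903 -0.2411] yaw deg 17.6 [] res [0.7 0.6 0.7 1.1 0.8 0.9]
mat [0.505  0.2482] yaw deg -6.9 [] res [0.9 0.4 0.6 0.5]
redC [0.5088 0.0016] yaw deg 6.6 [] res [0.3 0.3 1.  0.4 0.3 2.  0.6 0.3]
blueC [ 0.4917 -0.2344] yaw deg 16.0 [] res [0.7 0.2 1.5 0.6 0.6 1.1 0.1 1.6]
greenC [ 0.6263 -0.1159] yaw deg 1.6 [] res [0.6 2.5 1.3 1.  1.4 0.6 2.2]
wedge [0.6571 0.1459] yaw deg 7.3 [0.11018175] res [0.5 0.7 0.6 0.1 0.6 0.5 0.4 0.1]
```

```bash
cat > st.py <<'E'
import sys
from fit import *
def st(tgt=None,yaw=None):
    s=get_state();M=R.from_rotvec(s["tool_rot"]).as_matrix();p=s["position"]
    j=np.degrees(np.arctan2(M[1,2],M[0,2]))
    print("t %.2f pos cm %s jaw %.1f xax %s F %s w %.3f q7 %.2f"%(s["time"],np.round(p*100,2),j,np.round(M[:,0],3),np.round(s["ft_force"],1),s["grip_width"]*8.7,s["joint_positions"][6]))
    if tgt is not None: print(" shift cm",np.round(np.array(tgt)-p*100,2))
    if yaw is not None:
        # tool: x down, z along jaw yaw
        d=(yaw-j+90)%180-90
        a=np.radians(j+d);z=np.array([np.cos(a),np.sin(a),0]);x=np.array([0,0,-1.]);y=np.cross(z,x)
        rv=R.from_matrix(np.c_[x,y,z]@M.T).as_rotvec(degrees=True)
        print(" turn deg",np.round(rv,1))
if __name__=="__main__":
    a=[float(v) for v in sys.argv[1:]]
    st(a[:3] if len(a)>2 else None,a[3] if len(a)>3 else None)
E
python3 st.py 62.6 -11.6 20 91
```

```text
t 0.25 pos cm [14.61 63.31 22.21] jaw 77.0 xax [-0.    -0.001 -1.   ] F [0.3 0.7 0.1] w 8.746 q7 -0.06
 shift cm [ 47.99 -74.91  -2.21]
 turn deg [ 0.1 -0.  14. ]
```

```bash
python3 -m handwheel '[{"xyz":[2.1,-3.3,0],"angular":[0,0,2]},{"xyz":[2.1,-3.3,0],"angular":[0,0,2]},{"xyz":[2.1,-3.3,0],"angular":[0,0,2]},{"xyz":[2.1,-3.3,0],"angular":[0,0,2]},{"xyz":[2.1,-3.3,0],"angular":[0,0,2]}]' 8.7 20; python3 st.py 62.6 -11.6 20 91
```

```text
time: 0.67
position: [0.2436, 0.4685, 0.2181]
tool_rot: [-1.187, 1.228, 1.193]
ft_force: [1.0, 0.3, 0.4]
grip_width: 1.0
t 0.67 pos cm [24.36 46.85 21.81] jaw 88.5 xax [-0.007 -0.001 -1.   ] F [1.  0.3 0.4] w 8.702 q7 0.41
 shift cm [ 38.24 -58.45  -1.81]
 turn deg [ 0.1 -0.4  2.5]
```

```bash
M='[{"xyz":[2.2,-3.4,0],"angular":[0,0,0]}]'; python3 -m handwheel '[{"xyz":[2.2,-3.4,0],"angular":[0,0,0]},{"xyz":[2.2,-3.4,0],"angular":[0,0,0]},{"xyz":[2.2,-3.4,0],"angular":[0,0,0]},{"xyz":[2.2,-3.4,0],"angular":[0,0,0]},{"xyz":[2.2,-3.4,0],"angular":[0,0,0]}]' ; python3 -m handwheel '[{"xyz":[2.2,-3.4,0],"angular":[0,0,0]},{"xyz":[2.2,-3.4,0],"angular":[0,0,0]},{"xyz":[2.2,-3.4,0],"angular":[0,0,0]},{"xyz":[2.2,-3.4,0],"angular":[0,0,0]},{"xyz":[2.2,-3.4,0],"angular":[0,0,0]}]'; python3 st.py 62.6 -11.6 20 91
```

```text
time: 1.08
position: [0.3549, 0.2919, 0.2183]
tool_rot: [-1.189, 1.224, 1.197]
ft_force: [1.4, -0.2, 0.6]
grip_width: 1.0
time: 1.5
position: [0.466, 0.1157, 0.2196]
tool_rot: [-1.187, 1.219, 1.197]
ft_force: [0.9, -0.1, 0.3]
grip_width: 1.0
t 1.50 pos cm [46.6  11.57 21.96] jaw 88.7 xax [-0.003  0.005 -1.   ] F [ 0.9 -0.1  0.3] w 8.698 q7 1.24
 shift cm [ 16.   -23.17  -1.96]
 turn deg [-0.3 -0.2  2.3]
```

```bash
python3 -m handwheel '[{"xyz":[2.3,-3.3,0],"angular":[0,0,0.6]},{"xyz":[2.3,-3.3,0],"angular":[0,0,0.6]},{"xyz":[2.3,-3.3,-0.5],"angular":[0,0,0.6]},{"xyz":[2.3,-3.3,-0.5],"angular":[0,0,0.5]},{"xyz":[2.3,-3.3,-0.5],"angular":[0,0,0]}]' ; python3 -m handwheel '[{"xyz":[2.3,-3.3,0],"angular":[0,0,0]},{"xyz":[1.2,-1.7,0],"angular":[0,0,0]},{"xyz":[0,0,0],"angular":[0,0,0]}]'; python3 st.py 62.6 -11.6 20 91
python3 - <<'E'
from bench import *
import cv2
for n in("wrist","top"): cv2.imwrite(f"pics/{n}1.png",get_image(n)["pixels"])
E
```

```text
time: 1.92
position: [0.5836, -0.0554, 0.2075]
tool_rot: [-1.22, 1.19, 1.226]
ft_force: [0.7, 0.5, 0.1]
grip_width: 0.999
time: 2.17
position: [0.6209, -0.1173, 0.2058]
tool_rot: [-1.219, 1.2, 1.215]
ft_force: [-1.4, 0.1, -0.0]
grip_width: 0.998
t 2.17 pos cm [ 62.09 -11.73  20.58] jaw 90.7 xax [ 0.004  0.001 -1.   ] F [-1.4  0.1 -0. ] w 8.680 q7 1.89
 shift cm [ 0.51  0.13 -0.58]
 turn deg [-0.1  0.2  0.3]
```

View pics/wrist1.png

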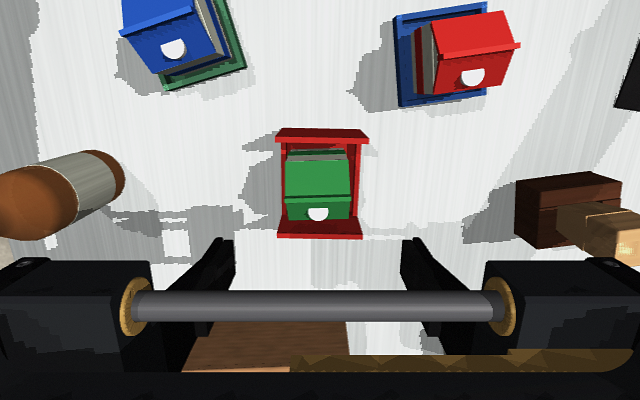

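Run:
```python
import cv2
t=cv2.imread("pics/wrist1.png")
cv2.imwrite("pics/w1a.png",cv2.resize(t[120:250,250:390],None,fx=4.5,fy=4.5,interpolation=2))
cv2.imwrite("pics/w1b.png",cv2.resize(t[0:120,380:530],None,fx=5,fy=5,interpolation=2))
```

```text
(no output)
```

View pics/w1a.png

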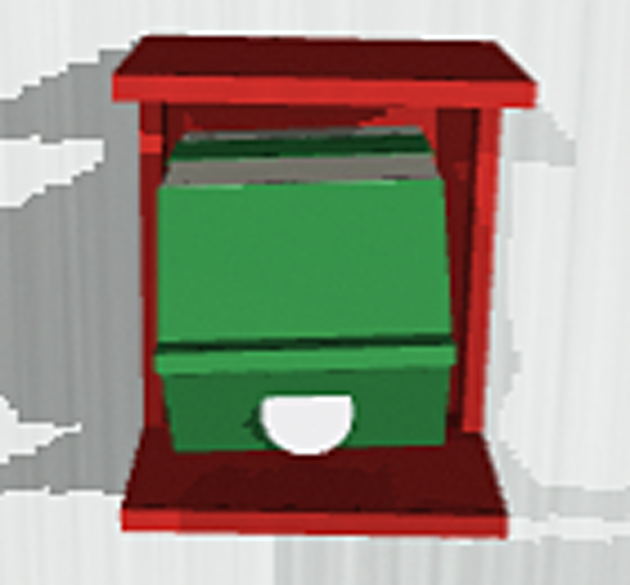

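View pics/w1b.png

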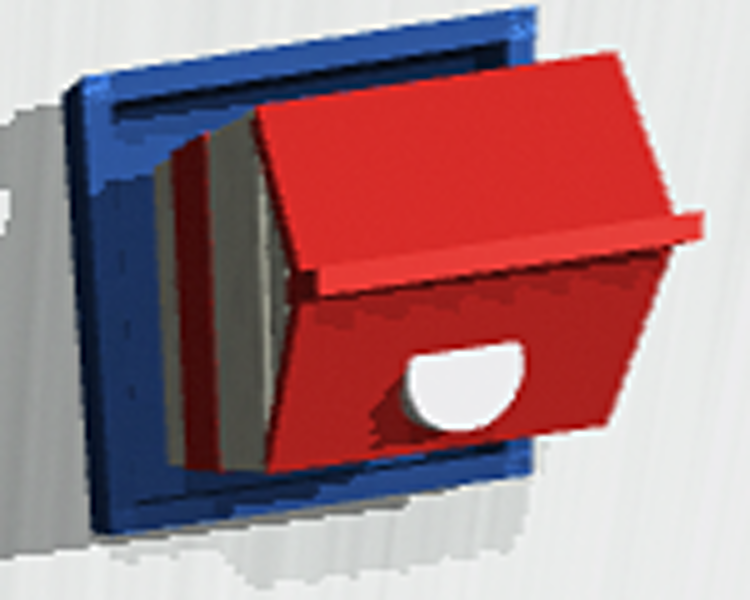

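```bash
cat > p2.py <<'E'
from fit import *
C={n:get_image(n) for n in ("wrist",)}
print(np.round(C["wrist"]["cam_to_world"],3))
A=lambda u,v:("wrist",250+u/4.5,120+v/4.5)
B=lambda u,v:("wrist",380+u/5,v/5)
O={}
O["redH"]=[A(122,530)+(48,-41,68),A(508,537)+(48,41,68),A(113,75)+(-48,-41,68),A(538,82)+(-48,41,68),A(145,37)+(-48,-41,0),A(497,42)+(-48,41,0)]
O["greenC"]=[A(160,187)+(-28,-28,68),A(445,182)+(-28,28,68),A(175,450)+(28,-28,68),A(445,442)+(28,28,68),A(155,358)+(0,-28,94),A(457,352)+(0,28,94)]
O["redC"]=[B(258,108)+(-28,-28,68),B(618,52)+(-28,28,68),B(268,472)+(28,-28,68),B(608,427)+(28,28,68)]
O["blueH"]=[B(88,78)+(-41,-41,18),B(537,8)+(-41,41,18),B(115,533)+(41,-41,18),B(533,472)+(41,41,18)]
for k,o in O.items():
    p,r=fit(C,o,[.6,0,0])
    print(k,np.round(p[:2],4),"yaw deg",round(np.degrees(p[2]),1),np.round(np.abs(r).reshape(-1,2).max(1),1))
E
python3 p2.py; python3 st.py 62.4 -11.5 3.3 91
```

```text
[[-0.014  0.952  0.307  0.536]
 [ 1.     0.012  0.009 -0.116]
 [ 0.005  0.307 -0.952  0.368]
 [ 0.     0.     0.     1.   ]]
redH [ 0.626  -0.1094] yaw deg -0.3 [0.4 0.2 0.  0.1 0.5 0.4]
greenC [ 0.6261 -0.1124] yaw deg 2.2 [0.5 1.1 0.1 0.2 0.8 0.4]
redC [0.5095 0.0068] yaw deg 8.5 [0.4 0.1 0.4 0.1]
blueH [0.5074 0.0048] yaw deg 8.8 [0.5 0.4 0.5 0.5]
t 2.32 pos cm [ 61.94 -11.12  20.6 ] jaw 91.0 xax [ 0.002  0.006 -1.   ] F [0.7 0.  0.6] w 8.708 q7 1.89
 shift cm [  0.46  -0.38 -17.3 ]
 turn deg [-0.3  0.1  0. ]
```

```bash
python3 -m handwheel '[{"xyz":[0.6,-0.4,-2.5],"angular":[0,0,0.5]},{"xyz":[0,0,-3],"angular":[0,0,0]},{"xyz":[0,0,0],"angular":[0,0,0]},{"xyz":[0,0,0],"angular":[0,0,0]}]';python3 st.py 62.6 -11.6 3.3 91.5
```

```text
time: 2.65
position: [0.6256, -0.1055, 0.1525]
tool_rot: [-1.23, 1.177, 1.238]
ft_force: [0.3, -0.3, -0.0]
grip_width: 0.997
t 2.65 pos cm [ 62.56 -10.55  15.25] jaw 92.1 xax [ 0.006  0.013 -1.   ] F [ 0.3 -0.3 -0. ] w 8.672 q7 1.92
 shift cm [  0.04  -1.05 -11.95]
 turn deg [-0.8  0.4 -0.6]
```

```bash
python3 -m handwheel '[{"xyz":[0,-1,-1],"angular":[-0.8,0.4,-0.6]},{"xyz":[0,0,0],"angular":[0,0,0]}]';python3 st.py 62.6 -11.6 3.3 91.5;python3 -m handwheel '[{"xyz":[0,0,0],"angular":[0,0,0]}]';python3 st.py 62.6 -11.6 3.3 91.5
```

```text
time: 2.82
position: [0.6259, -0.1128, 0.1441]
tool_rot: [-1.232, 1.194, 1.231]
ft_force: [-0.9, -0.1, -0.9]
grip_width: 0.997
t 2.82 pos cm [ 62.59 -11.28  14.41] jaw 91.7 xax [ 0.001  0.    -1.   ] F [-0.9 -0.1 -0.9] w 8.675 q7 1.92
 shift cm [ 1.000e-02 -3.200e-01 -1.111e+01]
 turn deg [-0.   0.  -0.2]
time: 2.9
position: [0.6265, -0.1123, 0.1452]
tool_rot: [-1.233, 1.192, 1.231]
ft_force: [0.3, 0.4, -0.4]
grip_width: 1.002
t 2.90 pos cm [ 62.65 -11.23  14.52] jaw 91.8 xax [ 0.002  0.001 -1.   ] F [ 0.3  0.4 -0.4] w 8.718 q7 1.92
 shift cm [ -0.05  -0.37 -11.22]
 turn deg [-0.   0.1 -0.3]
```

```bash
python3 -m handwheel '[{"xyz":[0,-0.3,-2],"angular":[0,0,0]},{"xyz":[0,-0.1,-2],"angular":[0,0,0]},{"xyz":[0,0,-2],"angular":[0,0,0]},{"xyz":[0,0,-2],"angular":[0,0,0]},{"xyz":[0,0,-1],"angular":[0,0,0]}]';python3 st.py 62.6 -11.6 3.3 91.5
```

```text
time: 3.32
position: [0.633, -0.1168, 0.0623]
tool_rot: [-1.242, 1.179, 1.219]
ft_force: [0.0, 0.7, -0.3]
grip_width: 1.001
t 3.32 pos cm [ 63.3  -11.68   6.23] jaw 91.9 xax [ 0.019  0.    -1.   ] F [ 0.   0.7 -0.3] w 8.712 q7 1.97
 shift cm [-0.7   0.08 -2.93]
 turn deg [-0.   1.1 -0.4]
```

```bash
python3 -m handwheel '[{"xyz":[-0.6,0,-1.5],"angular":[0,1,-0.4]},{"xyz":[0,0,-1],"angular":[0,0,0]},{"xyz":[0,0,0],"angular":[0,0,0]}]';python3 st.py 62.6 -11.6 3.3 91.5
```

```text
time: 3.57
position: [0.6267, -0.1165, 0.0357]
tool_rot: [-1.228, 1.196, 1.228]
ft_force: [-0.4, 0.7, -1.1]
grip_width: 1.0
t 3.57 pos cm [ 62.67 -11.65   3.57] jaw 91.4 xax [ 0.     0.001 -1.   ] F [-0.4  0.7 -1.1] w 8.702 q7 1.98
 shift cm [-0.07  0.05 -0.27]
 turn deg [-0.   0.   0.1]
```

Run:
```python
from bench import *
import cv2
for n in("wrist","top"): cv2.imwrite(f"pics/{n}2.png",get_image(n)["pixels"])
```

```text
(no output)
```

View pics/wrist2.png

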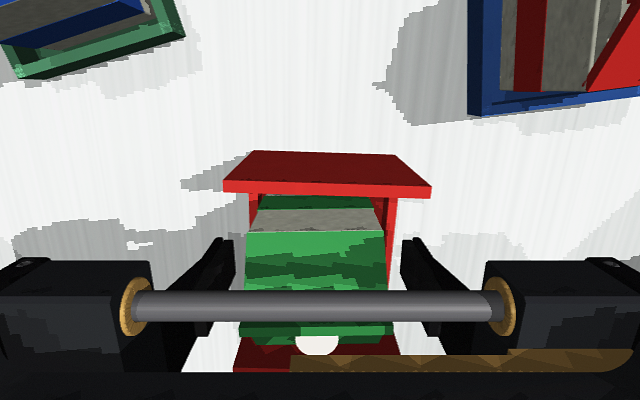

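The carton (columns 243–393) lies centred between the fingers. Closing.

```bash
python3 -m handwheel '[{"xyz":[0,0,0],"angular":[0,0,0]},{"xyz":[0,0,0],"angular":[0,0,0]},{"xyz":[0,0,0],"angular":[0,0,0]},{"xyz":[0,0,0],"angular":[0,0,0]},{"xyz":[0,0,0],"angular":[0,0,0]}]' 4.5 25;python3 st.py 62.6 -11.6 3.3 91.5
```

```text
time: 4.08
position: [0.6307, -0.1174, 0.0415]
tool_rot: [-1.232, 1.19, 1.221]
ft_force: [0.4, -0.1, -0.4]
grip_width: 0.705
t 4.08 pos cm [ 63.07 -11.74   4.15] jaw 91.4 xax [ 0.01 -0.   -1.  ] F [ 0.4 -0.1 -0.4] w 6.137 q7 1.98
 shift cm [-0.47  0.14 -0.85]
 turn deg [0.  0.5 0.1]
```

```bash
python3 -m handwheel '[{"xyz":[-0.4,0.1,-0.6],"angular":[0,0.5,0]},{"xyz":[-0.1,0,-0.1],"angular":[0,0,0]},{"xyz":[-0.1,0,-0.1],"angular":[0,0,0]}]';python3 st.py 62.6 -11.6 3.3 91.5
```

```text
time: 4.33
position: [0.6289, -0.1171, 0.0375]
tool_rot: [-1.234, 1.19, 1.22]
ft_force: [1.1, 0.4, 5.0]
grip_width: 0.637
t 4.33 pos cm [ 62.89 -11.71   3.75] jaw 91.5 xax [ 0.01  -0.001 -1.   ] F [1.1 0.4 5. ] w 5.543 q7 1.98
 shift cm [-0.29  0.11 -0.45]
 turn deg [0.1 0.6 0. ]
```

```bash
python3 -m handwheel '[{"xyz":[0,0,1],"angular":[0,0.3,0]},{"xyz":[0,0,3],"angular":[0,0,0]},{"xyz":[0,0,3],"angular":[0,0,0]},{"xyz":[0,0,3],"angular":[0,0,0]},{"xyz":[0,0,3],"angular":[0,0,0]}]';python3 st.py 50.5 24.8 18 83.5
python3 - <<'E'
from bench import *
import cv2
for n in("wrist",): cv2.imwrite(f"pics/{n}3.png",get_image(n)["pixels"])
E
```

```text
time: 4.75
position: [0.6167, -0.1146, 0.1597]
tool_rot: [-1.215, 1.215, 1.247]
ft_force: [0.9, -0.5, -3.4]
grip_width: 0.64
t 4.75 pos cm [ 61.67 -11.46  15.97] jaw 91.4 xax [-0.025  0.    -1.   ] F [ 0.9 -0.5 -3.4] w 5.571 q7 1.91
 shift cm [-11.17  36.26   2.03]
 turn deg [-0.1 -1.4 -7.9]
```

View pics/wrist3.png

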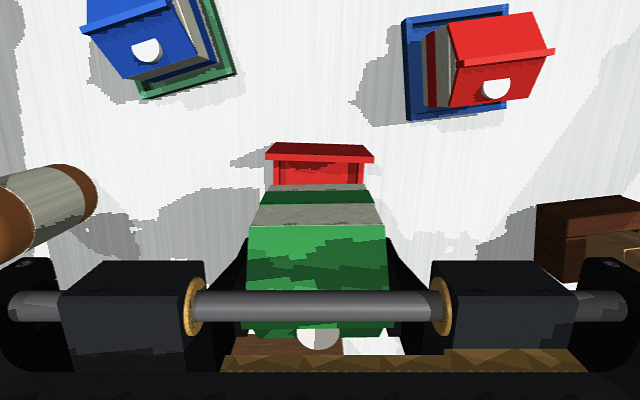

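```bash
python3 -m handwheel '[{"xyz":[-0.3,2,2],"angular":[0,-1.2,-1]},{"xyz":[-1.1,3.6,0.5],"angular":[0,0,-1]},{"xyz":[-1.1,3.6,0],"angular":[0,0,-1]},{"xyz":[-1.1,3.6,0],"angular":[0,0,-1]},{"xyz":[-1.1,3.6,0],"angular":[0,0,-1]}]';python3 st.py 50.5 24.8 18 83.5;  python3 -m handwheel '[{"xyz":[-1.1,3.6,0],"angular":[0,0,-1]},{"xyz":[-1.1,3.6,0],"angular":[0,0,-1]},{"xyz":[-1.1,3.6,0],"angular":[0,0,0]},{"xyz":[-1.1,3.6,0],"angular":[0,0,0]},{"xyz":[-1.1,3,0],"angular":[0,0,0]}]';python3 st.py 50.5 24.8 18 83.5
```

```text
time: 5.22
position: [0.5699, 0.0379, 0.1943]
tool_rot: [-1.154, 1.253, 1.135]
ft_force: [-0.0, -0.1, -2.6]
grip_width: 0.646
t 5.22 pos cm [56.99  3.79 19.43] jaw 84.9 xax [ 0.005 -0.01  -1.   ] F [-0.  -0.1 -2.6] w 5.616 q7 1.45
 shift cm [-6.49 21.01 -1.43]
 turn deg [ 0.6  0.3 -1.4]
time: 5.63
position: [0.5059, 0.2189, 0.1913]
tool_rot: [-1.123, 1.279, 1.11]
ft_force: [-0.3, 0.5, -3.8]
grip_width: 0.645
t 5.63 pos cm [50.59 21.89 19.13] jaw 82.7 xax [-0.004 -0.013 -1.   ] F [-0.3  0.5 -3.8] w 5.608 q7 1.04
 shift cm [-0.09  2.91 -1.13]
 turn deg [ 0.8 -0.2  0.8]
```

```bash
python3 -m handwheel '[{"xyz":[0,2,-1.5],"angular":[0.8,0,0.8]},{"xyz":[0,0.5,-2.5],"angular":[0,0,0]},{"xyz":[0,0,-2.5],"angular":[0,0,0]},{"xyz":[0,0,-2.5],"angular":[0,0,0]},{"xyz":[0,0,-1.5],"angular":[0,0,0]}]';python3 st.py 50.5 24.8 3.7 83.5
```

```text
time: 6.05
position: [0.4979, 0.2586, 0.0834]
tool_rot: [-1.132, 1.253, 1.149]
ft_force: [-0.4, 0.1, -4.0]
grip_width: 0.641
t 6.05 pos cm [49.79 25.86  8.34] jaw 84.7 xax [-0.007  0.007 -1.   ] F [-0.4  0.1 -4. ] w 5.580 q7 1.07
 shift cm [ 0.71 -1.06 -4.64]
 turn deg [-0.4 -0.4 -1.2]
```

```bash
python3 -m handwheel '[{"xyz":[0.6,-1,-1.4],"angular":[-0.4,-0.4,-1.2]},{"xyz":[0,0,-1.2],"angular":[0,0,0]},{"xyz":[0,0,-0.8],"angular":[0,0,0]},{"xyz":[0,0,-0.4],"angular":[0,0,0]}]';python3 st.py 50.5 24.8 3.7 83.5
```

```text
time: 6.38
position: [0.4979, 0.2463, 0.0372]
tool_rot: [-1.126, 1.275, 1.13]
ft_force: [-0.5, 0.5, -3.2]
grip_width: 0.641
t 6.38 pos cm [49.79 24.63  3.72] jaw 83.5 xax [-0.012 -0.008 -1.   ] F [-0.5  0.5 -3.2] w 5.576 q7 1.08
 shift cm [ 0.71  0.17 -0.02]
 turn deg [ 0.4 -0.7 -0. ]
```

```bash
python3 -m handwheel '[{"xyz":[0.4,0,-0.2],"angular":[0.4,-0.7,0]},{"xyz":[0,0,-0.3],"angular":[0,0,0]},{"xyz":[0,0,-0.2],"angular":[0,0,0]}]';python3 st.py 50.5 24.8 3.7 83.5
```

```text
time: 6.63
position: [0.4988, 0.2465, 0.0363]
tool_rot: [-1.123, 1.267, 1.133]
ft_force: [-0.8, -1.5, 0.7]
grip_width: 0.641
t 6.63 pos cm [49.88 24.65  3.63] jaw 83.6 xax [-0.009 -0.    -1.   ] F [-0.8 -1.5  0.7] w 5.574 q7 1.09
 shift cm [0.62 0.15 0.07]
 turn deg [ 0.  -0.5 -0.1]
```

```bash
python3 -m handwheel '[{"xyz":[0,0,0],"angular":[0,0,0]},{"xyz":[0,0,0],"angular":[0,0,0]},{"xyz":[0,0,0],"angular":[0,0,0]},{"xyz":[0,0,0],"angular":[0,0,0]},{"xyz":[0,0,0],"angular":[0,0,0]}]' 8.7;python3 st.py 50.5 24.8 3.7 83.5
```

```text
time: 7.05
position: [0.5021, 0.2495, 0.0404]
tool_rot: [-1.122, 1.257, 1.132]
ft_force: [-0.5, 0.4, 0.0]
grip_width: 0.934
t 7.05 pos cm [50.21 24.95  4.04] jaw 83.7 xax [-0.002  0.006 -1.   ] F [-0.5  0.4  0. ] w 8.128 q7 1.09
 shift cm [ 0.29 -0.15 -0.34]
 turn deg [-0.3 -0.1 -0.2]
```

Up, and a look.

```bash
python3 -m handwheel '[{"xyz":[0,-0.2,1.5],"angular":[0,0,0]},{"xyz":[0,0,3.5],"angular":[0,0,0]},{"xyz":[0,0,3.5],"angular":[0,0,0]},{"xyz":[0,0,3.5],"angular":[0,0,0]},{"xyz":[0,0,3],"angular":[0,0,0]}]';python3 st.py 50.9 0.15 18 98
python3 - <<'E'
from bench import *
import cv2
for n in("scene",): cv2.imwrite(f"pics/{n}4.png",get_image(n)["pixels"])
E
```

```text
time: 7.47
position: [0.4955, 0.2443, 0.187]
tool_rot: [-1.125, 1.275, 1.137]
ft_force: [1.0, 0.4, -0.7]
grip_width: 1.002
t 7.47 pos cm [49.55 24.43 18.7 ] jaw 83.7 xax [-0.016 -0.005 -1.   ] F [ 1.   0.4 -0.7] w 8.714 q7 1.02
 shift cm [  1.35 -24.28  -0.7 ]
 turn deg [ 0.4 -0.9 14.3]
```

View pics/scene4.png

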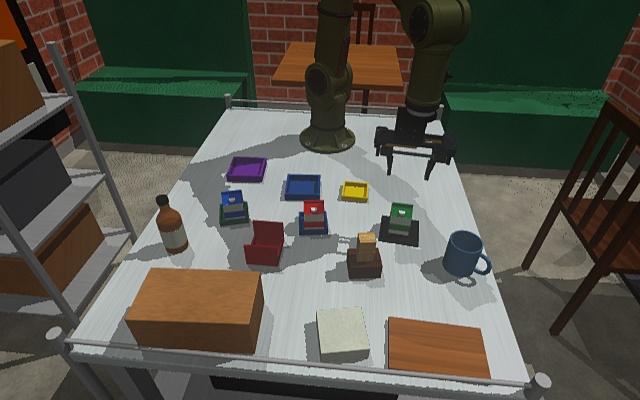

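```bash
python3 -m handwheel '[{"xyz":[0.3,-2,0],"angular":[0.3,-0.8,2]},{"xyz":[0.3,-3.8,0],"angular":[0,0,2]},{"xyz":[0.2,-3.8,0],"angular":[0,0,2]},{"xyz":[0.2,-3.8,0],"angular":[0,0,2]},{"xyz":[0.2,-3.8,0],"angular":[0,0,2]}]'; python3 -m handwheel '[{"xyz":[0.2,-3.6,0],"angular":[0,0,2]},{"xyz":[0.2,-2.4,-1],"angular":[0,0,1]},{"xyz":[0,-0.5,-1],"angular":[0,0,0]},{"xyz":[0,0,0],"angular":[0,0,0]}]'; python3 st.py 50.9 0.15 16 97.5
```

```text
time: 7.93
position: [0.5116, 0.0826, 0.1979]
tool_rot: [-1.272, 1.14, 1.275]
ft_force: [0.3, -0.3, 0.7]
grip_width: 1.0
time: 8.27
position: [0.516, 0.0042, 0.1781]
tool_rot: [-1.305, 1.116, 1.303]
ft_force: [-0.1, 0.9, -0.1]
grip_width: 0.999
t 8.27 pos cm [51.6   0.42 17.81] jaw 97.8 xax [ 0.017  0.018 -1.   ] F [-0.1  0.9 -0.1] w 8.693 q7 1.70
 shift cm [-0.7  -0.27 -1.81]
 turn deg [-1.   1.  -0.3]
```

```bash
python3 -m handwheel '[{"xyz":[-0.7,-0.2,-1.5],"angular":[-1,1,-0.3]},{"xyz":[0,0,-2],"angular":[0,0,0]},{"xyz":[0,0,0],"angular":[0,0,0]}]'; python3 st.py 50.9 0.15 3.3 97.5
python3 - <<'E'
from bench import *
import cv2,numpy as np
d=get_image("wrist");np.save("pics/w5.npy",d["cam_to_world"]);cv2.imwrite("pics/wrist5.png",d["pixels"])
E
```

```text
time: 8.52
position: [0.5083, 0.0051, 0.141]
tool_rot: [-1.304, 1.145, 1.307]
ft_force: [-0.5, -0.4, -0.7]
grip_width: 0.998
t 8.52 pos cm [50.83  0.51 14.1 ] jaw 97.5 xax [-0.002  0.    -1.   ] F [-0.5 -0.4 -0.7] w 8.683 q7 1.69
 shift cm [  0.07  -0.36 -10.8 ]
 turn deg [-0.  -0.1 -0. ]
```

View pics/wrist5.png

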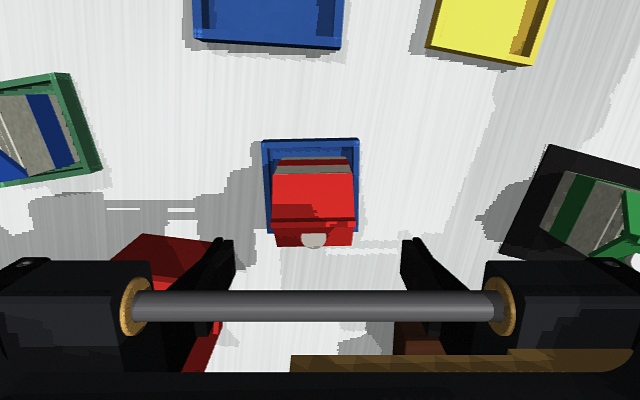

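```bash
python3 -m handwheel '[{"xyz":[0,-0.3,-2],"angular":[0,0,0]},{"xyz":[0,-0.1,-2],"angular":[0,0,0]},{"xyz":[0,0,-2],"angular":[0,0,0]},{"xyz":[0,0,-2],"angular":[0,0,0]},{"xyz":[0,0,-1.3],"angular":[0,0,0]}]';python3 st.py 50.9 0.15 3.3 97.5
```

```text
time: 8.98
position: [0.5138, 0.0112, 0.0518]
tool_rot: [-1.317, 1.128, 1.31]
ft_force: [-0.1, 0.6, 0.7]
grip_width: 1.005
t 8.98 pos cm [51.38  1.12  5.18] jaw 98.3 xax [ 0.008  0.004 -1.   ] F [-0.1  0.6  0.7] w 8.744 q7 1.78
 shift cm [-0.48 -0.97 -1.88]
 turn deg [-0.2  0.5 -0.8]
```

```bash
python3 -m handwheel '[{"xyz":[-0.5,-0.9,-0.6],"angular":[-0.2,0.5,-0.8]},{"xyz":[0,-0.2,-0.8],"angular":[0,0,0]},{"xyz":[0,-0.1,-0.5],"angular":[0,0,0]}]';python3 st.py 50.9 0.15 3.3 97.5
```

```text
time: 9.23
position: [0.5081, 0.0024, 0.0312]
tool_rot: [-1.307, 1.144, 1.312]
ft_force: [-0.2, -0.2, -0.3]
grip_width: 1.005
t 9.23 pos cm [50.81  0.24  3.12] jaw 97.8 xax [-0.004 -0.    -1.   ] F [-0.2 -0.2 -0.3] w 8.742 q7 1.81
 shift cm [ 0.09 -0.09  0.18]
 turn deg [ 0.  -0.2 -0.3]
```

```bash
python3 -m handwheel '[{"xyz":[0,0,0],"angular":[0,0,0]},{"xyz":[0,-0.1,-0.1],"angular":[0,0,0]},{"xyz":[0,0,-0.1],"angular":[0,0,0]},{"xyz":[0,-0.1,-0.1],"angular":[0,0,0]},{"xyz":[0,0,-0.1],"angular":[0,0,0]}]' 4.5 25;python3 st.py 50.9 0.15 3.3 97.5;python3 -m handwheel '[{"xyz":[0,0,-0.1],"angular":[0,0,0]},{"xyz":[0,0,-0.1],"angular":[0,0,0]},{"xyz":[0,0,-0.1],"angular":[0,0,0]}]';python3 st.py 50.9 0.15 3.3 97.5
```

```text
time: 9.65
position: [0.51, 0.0007, 0.0289]
tool_rot: [-1.309, 1.141, 1.31]
ft_force: [0.2, -0.3, 0.4]
grip_width: 0.709
t 9.65 pos cm [51.    0.07  2.89] jaw 97.8 xax [-0.001  0.001 -1.   ] F [ 0.2 -0.3  0.4] w 6.165 q7 1.82
 shift cm [-0.1   0.08  0.41]
 turn deg [-0.  -0.  -0.3]
time: 9.9
position: [0.5104, 0.0013, 0.0284]
tool_rot: [-1.307, 1.14, 1.311]
ft_force: [-4.0, 0.3, 10.3]
grip_width: 0.64
t 9.90 pos cm [51.04  0.13  2.84] jaw 97.8 xax [-0.001  0.003 -1.   ] F [-4.   0.3 10.3] w 5.569 q7 1.82
 shift cm [-0.14  0.02  0.46]
 turn deg [-0.2 -0.1 -0.3]
```

```bash
python3 -m handwheel '[{"xyz":[0,0,1],"angular":[0,0,0]},{"xyz":[0,0,3],"angular":[0,0,0]},{"xyz":[0,0,3],"angular":[0,0,0]},{"xyz":[0,0,3],"angular":[0,0,0]},{"xyz":[0,0,2],"angular":[0,0,0]}]';python3 st.py 63.8 -11.4 15 90.2
python3 - <<'E'
from bench import *
import cv2
for n in("wrist",): cv2.imwrite(f"pics/{n}6.png",get_image(n)["pixels"])
E
```

```text
time: 10.32
position: [0.5036, -0.0005, 0.1485]
tool_rot: [-1.302, 1.154, 1.319]
ft_force: [1.2, -0.5, -3.0]
grip_width: 0.639
t 10.32 pos cm [ 5.036e+01 -5.000e-02  1.485e+01] jaw 97.7 xax [-0.014 -0.002 -1.   ] F [ 1.2 -0.5 -3. ] w 5.563 q7 1.70
 shift cm [ 13.44 -11.35   0.15]
 turn deg [ 0.  -0.8 -7.5]
```

View pics/wrist6.png

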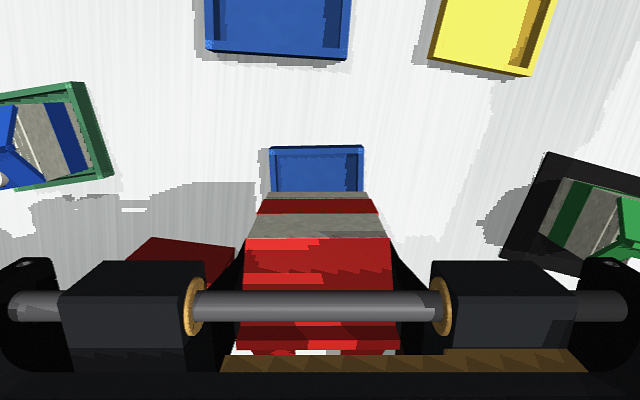

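Red held and clear of its holder. Carry over the red holder.

```bash
python3 -m handwheel '[{"xyz":[1.5,-1.2,0.5],"angular":[0,-0.8,-1.5]},{"xyz":[2.7,-2.3,0],"angular":[0,0,-1.5]},{"xyz":[2.7,-2.3,0],"angular":[0,0,-1.5]},{"xyz":[2.7,-2.3,0],"angular":[0,0,-1.5]},{"xyz":[2,-1.8,0],"angular":[0,0,-1]}]';python3 -m handwheel '[{"xyz":[0.8,-0.8,0],"angular":[0,0,0]},{"xyz":[0,0,0],"angular":[0,0,0]}]';python3 st.py 63.8 -11.4 12 90.2
```

```text
time: 10.78
position: [0.6233, -0.0942, 0.1605]
tool_rot: [-1.222, 1.184, 1.223]
ft_force: [0.5, -0.1, -1.5]
grip_width: 0.634
time: 10.95
position: [0.634, -0.1086, 0.1594]
tool_rot: [-1.223, 1.192, 1.215]
ft_force: [-0.1, 0.4, -2.3]
grip_width: 0.639
t 10.95 pos cm [ 63.4  -10.86  15.94] jaw 90.9 xax [ 0.01   0.004 -1.   ] F [-0.1  0.4 -2.3] w 5.555 q7 1.93
 shift cm [ 0.4  -0.54 -3.94]
 turn deg [-0.2  0.6 -0.7]
```

```bash
python3 -m handwheel '[{"xyz":[0.3,-0.5,-2],"angular":[-0.2,0.6,-0.7]},{"xyz":[0,-0.1,-2],"angular":[0,0,0]},{"xyz":[0,0,0],"angular":[0,0,0]}]';python3 st.py 63.8 -11.4 12 90.2
python3 - <<'E'
from bench import *
import cv2,numpy as np
d=get_image("wrist");np.save("pics/w7.npy",d["cam_to_world"]);cv2.imwrite("pics/wrist7.png",d["pixels"])
d=get_image("top");cv2.imwrite("pics/top7.png",d["pixels"])
E
```

```text
time: 11.2
position: [0.6363, -0.1151, 0.118]
tool_rot: [-1.209, 1.21, 1.211]
ft_force: [-2.1, 0.8, -3.5]
grip_width: 0.644
t 11.20 pos cm [ 63.63 -11.51  11.8 ] jaw 90.1 xax [-0.002 -0.    -1.   ] F [-2.1  0.8 -3.5] w 5.603 q7 1.94
 shift cm [0.17 0.11 0.2 ]
 turn deg [ 0.  -0.1  0.1]
```

View pics/wrist7.png

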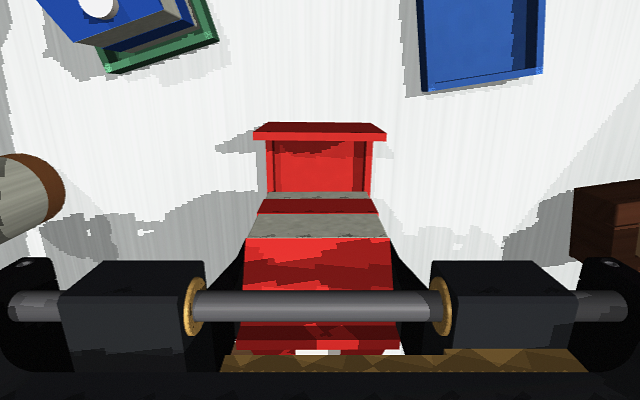

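View pics/top7.png

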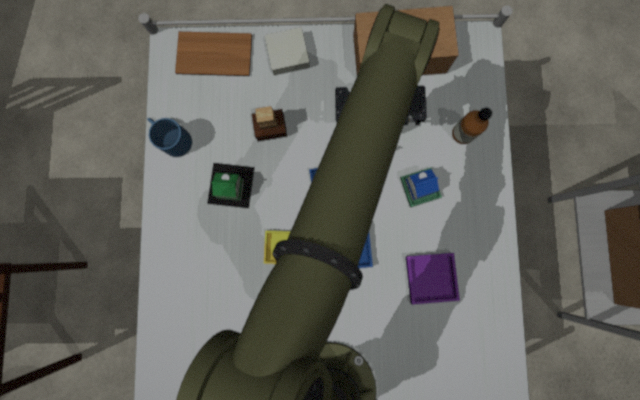

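```bash
python3 -m handwheel '[{"xyz":[-0.2,0,-1.5],"angular":[0,0,0]},{"xyz":[-0.1,0,-1],"angular":[0,0,0]}]';python3 st.py 63.5 -11.4 2.9 90.2
```

```text
time: 11.47
position: [0.6374, -0.1141, 0.1005]
tool_rot: [-1.216, 1.2, 1.204]
ft_force: [-1.3, 0.6, -2.6]
grip_width: 0.644
t 11.47 pos cm [ 63.74 -11.41  10.05] jaw 90.2 xax [ 0.01  0.   -1.  ] F [-1.3  0.6 -2.6] w 5.602 q7 1.95
 shift cm [-0.24  0.01 -7.15]
 turn deg [-0.   0.6 -0. ]
```

```bash
python3 -m handwheel '[{"xyz":[-0.4,0,-1.5],"angular":[0,0.7,0]},{"xyz":[-0.2,0,-1.5],"angular":[0,0.2,0]},{"xyz":[-0.1,0,-1],"angular":[0,0.1,0]}]';python3 st.py 63.5 -11.4 2.9 90.2
```

```text
time: 11.72
position: [0.6316, -0.1125, 0.0613]
tool_rot: [-1.211, 1.207, 1.216]
ft_force: [-0.1, 0.1, -2.4]
grip_width: 0.645
t 11.72 pos cm [ 63.16 -11.25   6.13] jaw 90.3 xax [-0.003  0.002 -1.   ] F [-0.1  0.1 -2.4] w 5.612 q7 1.97
 shift cm [ 0.34 -0.15 -3.23]
 turn deg [-0.1 -0.2 -0.1]
```

```bash
python3 -m handwheel '[{"xyz":[0.2,-0.2,-1.2],"angular":[0,0,0]},{"xyz":[0,0,-0.9],"angular":[0,0,0]},{"xyz":[0,0,-0.5],"angular":[0,0,0]},{"xyz":[0,0,-0.3],"angular":[0,0,0]}]';python3 st.py 63.5 -11.4 2.9 90.2
```

```text
time: 12.05
position: [0.6322, -0.1139, 0.0282]
tool_rot: [-1.208, 1.209, 1.221]
ft_force: [-10.7, 2.6, 31.5]
grip_width: 0.641
t 12.05 pos cm [ 63.22 -11.39   2.82] jaw 90.4 xax [-0.007  0.003 -1.   ] F [-10.7   2.6  31.5] w 5.573 q7 2.00
 shift cm [ 0.28 -0.01  0.08]
 turn deg [-0.2 -0.4 -0.2]
```

```bash
python3 -m handwheel '[{"xyz":[0.1,0,0.2],"angular":[0,0,0]},{"xyz":[0.4,0,0],"angular":[0,0,0]}]';python3 st.py 64.1 -11.4 2.9 90.2
```

```text
time: 12.22
position: [0.6372, -0.1145, 0.0306]
tool_rot: [-1.208, 1.21, 1.221]
ft_force: [0.3, -0.5, -2.4]
grip_width: 0.641
t 12.22 pos cm [ 63.72 -11.45   3.06] jaw 90.3 xax [-0.008  0.003 -1.   ] F [ 0.3 -0.5 -2.4] w 5.578 q7 2.00
 shift cm [ 0.38  0.05 -0.16]
 turn deg [-0.2 -0.4 -0.1]
```

```bash
python3 -m handwheel '[{"xyz":[0.3,0,-0.1],"angular":[0,0,0]},{"xyz":[0.2,0,-0.1],"angular":[0,0,0]}]';python3 st.py 64.1 -11.4 2.9 90.2
```

```text
time: 12.38
position: [0.6413, -0.1147, 0.0287]
tool_rot: [-1.205, 1.212, 1.223]
ft_force: [-11.8, 0.9, 5.3]
grip_width: 0.639
t 12.38 pos cm [ 64.13 -11.47   2.87] jaw 90.3 xax [-0.011  0.004 -1.   ] F [-11.8   0.9   5.3] w 5.563 q7 2.00
 shift cm [-0.03  0.07  0.03]
 turn deg [-0.2 -0.6 -0.1]
```

```bash
python3 -m handwheel '[{"xyz":[-0.1,0,0],"angular":[0,0,0]},{"xyz":[0,0,0],"angular":[0,0,0]},{"xyz":[0,0,0],"angular":[0,0,0]},{"xyz":[0,0,0],"angular":[0,0,0]},{"xyz":[0,0,0],"angular":[0,0,0]}]' 8.7;python3 st.py 64.1 -11.4 2.9 90.2; python3 -m handwheel '[{"xyz":[-0.1,0,0.8],"angular":[0,0,0]},{"xyz":[0,0,2],"angular":[0,0,0]},{"xyz":[0,0,3.5],"angular":[0,0,0]},{"xyz":[0,0,3.5],"angular":[0,0,0]},{"xyz":[0,0,3.5],"angular":[0,0,0]}]';python3 st.py 49.2 -23.5 18 106
python3 - <<'E'
from bench import *
import cv2
for n in("wrist",): cv2.imwrite(f"pics/{n}8.png",get_image(n)["pixels"])
E
```

```text
time: 12.8
position: [0.6429, -0.1153, 0.0296]
tool_rot: [-1.208, 1.21, 1.22]
ft_force: [0.2, -0.0, -0.0]
grip_width: 0.93
t 12.80 pos cm [ 64.29 -11.53   2.96] jaw 90.3 xax [-0.007  0.003 -1.   ] F [ 0.2 -0.  -0. ] w 8.088 q7 2.00
 shift cm [-0.19  0.13 -0.06]
 turn deg [-0.2 -0.4 -0.1]
time: 13.22
position: [0.6354, -0.1137, 0.1601]
tool_rot: [-1.2, 1.221, 1.231]
ft_force: [1.3, 1.1, 0.4]
grip_width: 0.998
t 13.22 pos cm [ 63.54 -11.37  16.01] jaw 90.3 xax [-0.023  0.003 -1.   ] F [1.3 1.1 0.4] w 8.685 q7 1.93
 shift cm [-14.34 -12.13   1.99]
 turn deg [-0.  -1.3 15.7]
```

View pics/wrist8.png

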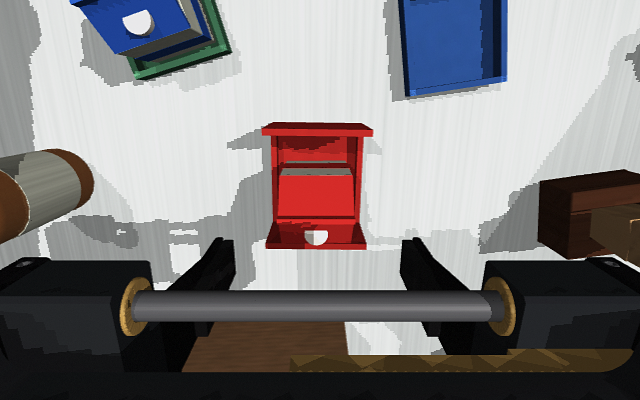

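```bash
python3 -m handwheel '[{"xyz":[-1.6,-1.4,1],"angular":[0,-1.2,3]},{"xyz":[-2.8,-2.4,0.5],"angular":[0,0,3]},{"xyz":[-2.8,-2.4,0],"angular":[0,0,3]},{"xyz":[-2.8,-2.4,0],"angular":[0,0,3]},{"xyz":[-2.4,-2,0],"angular":[0,0,2]}]';python3 -m handwheel '[{"xyz":[-1,-0.8,0],"angular":[0,0,0]},{"xyz":[0,0,0],"angular":[0,0,0]}]';python3 st.py 49.2 -23.5 16 106
```

```text
time: 13.68
position: [0.5215, -0.217, 0.1922]
tool_rot: [-1.422, 1.043, 1.388]
ft_force: [0.4, -0.4, 0.3]
grip_width: 1.0
time: 13.85
position: [0.5059, -0.2318, 0.1942]
tool_rot: [-1.416, 1.047, 1.378]
ft_force: [0.5, -0.8, -0.4]
grip_width: 1.001
t 13.85 pos cm [ 50.59 -23.18  19.42] jaw 105.2 xax [ 0.031  0.006 -0.999] F [ 0.5 -0.8 -0.4] w 8.711 q7 2.33
 shift cm [-1.39 -0.32 -3.42]
 turn deg [-0.3  1.8  0.8]
```

```bash
python3 -m handwheel '[{"xyz":[-1.3,-0.3,-1.5],"angular":[-0.3,1.8,0.8]},{"xyz":[0,0,-2],"angular":[0,0,0]},{"xyz":[0,0,0],"angular":[0,0,0]}]'; python3 st.py 49.2 -23.5 3.3 106
python3 - <<'E'
from bench import *
import cv2,numpy as np
d=get_image("wrist");np.save("pics/w9.npy",d["cam_to_world"]);cv2.imwrite("pics/wrist9.png",d["pixels"])
E
```

```text
time: 14.1
position: [0.4947, -0.2332, 0.1588]
tool_rot: [-1.414, 1.06, 1.413]
ft_force: [0.1, 0.8, -0.0]
grip_width: 0.999
t 14.10 pos cm [ 49.47 -23.32  15.88] jaw 106.1 xax [ 0.002  0.001 -1.   ] F [ 0.1  0.8 -0. ] w 8.689 q7 2.37
 shift cm [ -0.27  -0.18 -12.58]
 turn deg [-0.1  0.1 -0.1]
```

View pics/wrist9.png

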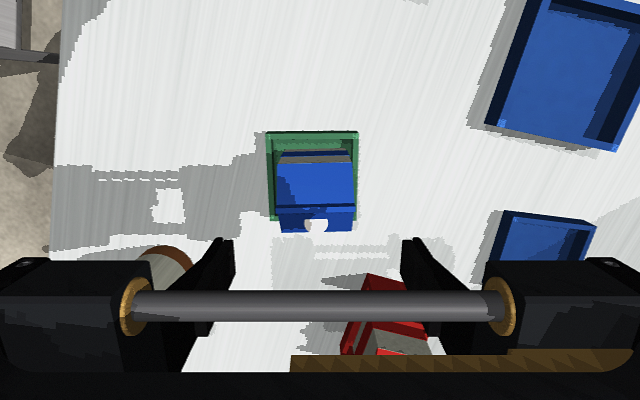

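```bash
python3 -m handwheel '[{"xyz":[-0.2,-0.2,-2.2],"angular":[0,0,0]},{"xyz":[-0.1,-0.1,-2.2],"angular":[0,0,0]},{"xyz":[-0.1,-0.1,-2.2],"angular":[0,0,0]},{"xyz":[-0.1,-0.1,-1.5],"angular":[0,0,0]}]';python3 st.py 49.2 -23.5 3.3 106
```

```text
time: 14.48
position: [0.4983, -0.2351, 0.0807]
tool_rot: [-1.428, 1.053, 1.412]
ft_force: [-0.0, 0.3, 0.2]
grip_width: 0.999
t 14.48 pos cm [ 49.83 -23.51   8.07] jaw 106.7 xax [ 0.009 -0.003 -1.   ] F [-0.   0.3  0.2] w 8.689 q7 2.45
 shift cm [-0.63  0.01 -4.77]
 turn deg [ 0.2  0.5 -0.7]
```

```bash
python3 -m handwheel '[{"xyz":[-0.6,0,-1.6],"angular":[0.2,0.5,-0.7]},{"xyz":[-0.1,0,-1.4],"angular":[0,0,0]},{"xyz":[0,0,-1],"angular":[0,0,0]},{"xyz":[0,0,-0.4],"angular":[0,0,0]}]';python3 st.py 49.2 -23.5 3.3 106
```

```text
time: 14.82
position: [0.4923, -0.2312, 0.0316]
tool_rot: [-1.411, 1.064, 1.421]
ft_force: [-0.9, -0.4, -0.1]
grip_width: 0.999
t 14.82 pos cm [ 49.23 -23.12   3.16] jaw 106.3 xax [-0.006  0.001 -1.   ] F [-0.9 -0.4 -0.1] w 8.690 q7 2.48
 shift cm [-0.03 -0.38  0.14]
 turn deg [-0.1 -0.4 -0.3]
```

```bash
python3 -m handwheel '[{"xyz":[0,-0.3,0],"angular":[0,0,0]},{"xyz":[0,-0.1,0],"angular":[0,0,0]},{"xyz":[0,0,-0.1],"angular":[0,0,0]},{"xyz":[0,-0.1,0],"angular":[0,0,0]},{"xyz":[0,0,-0.1],"angular":[0,0,0]}]' 4.5 25;python3 st.py 49.2 -23.5 3.3 106;python3 -m handwheel '[{"xyz":[0,0,0],"angular":[0,0,0]},{"xyz":[0,0,-0.1],"angular":[0,0,0]},{"xyz":[0,0,0],"angular":[0,0,0]}]';python3 st.py 49.2 -23.5 3.3 106
```

```text
time: 15.23
position: [0.4944, -0.2365, 0.0307]
tool_rot: [-1.414, 1.063, 1.421]
ft_force: [0.3, -0.4, 0.6]
grip_width: 0.706
t 15.23 pos cm [ 49.44 -23.65   3.07] jaw 106.4 xax [-0.005  0.    -1.   ] F [ 0.3 -0.4  0.6] w 6.141 q7 2.49
 shift cm [-0.24  0.15  0.23]
 turn deg [-0.  -0.3 -0.4]
time: 15.48
position: [0.495, -0.2367, 0.0311]
tool_rot: [-1.414, 1.062, 1.42]
ft_force: [0.3, -0.1, -1.2]
grip_width: 0.642
t 15.48 pos cm [ 49.5  -23.67   3.11] jaw 106.4 xax [-0.004  0.001 -1.   ] F [ 0.3 -0.1 -1.2] w 5.582 q7 2.49
 shift cm [-0.3   0.17  0.19]
 turn deg [-0.  -0.2 -0.4]
```

```bash
python3 -m handwheel '[{"xyz":[0,0,1],"angular":[0,0,0]},{"xyz":[0,0,3],"angular":[0,0,0]},{"xyz":[0,0,3],"angular":[0,0,0]},{"xyz":[0,0,3],"angular":[0,0,0]},{"xyz":[0,0,2],"angular":[0,0,0]}]';python3 st.py 51 -0.1 15 98.7
python3 -m handwheel '[{"xyz":[0.2,2,0.5],"angular":[0,0,-1.5]},{"xyz":[0.2,3.8,0],"angular":[0,0,-1.5]},{"xyz":[0.2,3.8,0],"angular":[0,0,-1.5]},{"xyz":[0.2,3.8,0],"angular":[0,0,-1.5]},{"xyz":[0.2,3.8,0],"angular":[0,0,-1.2]}]';python3 st.py 51 -0.1 15 98.7
```

```text
time: 15.9
position: [0.4883, -0.2349, 0.1511]
tool_rot: [-1.403, 1.07, 1.431]
ft_force: [1.3, -1.0, -2.2]
grip_width: 0.644
t 15.90 pos cm [ 48.83 -23.49  15.11] jaw 106.2 xax [-0.017  0.003 -1.   ] F [ 1.3 -1.  -2.2] w 5.599 q7 2.38
 shift cm [ 2.17 23.39 -0.11]
 turn deg [-0.2 -1.  -7.6]
time: 16.32
position: [0.4989, -0.0726, 0.167]
tool_rot: [-1.305, 1.15, 1.303]
ft_force: [1.0, 0.1, -3.0]
grip_width: 0.644
t 16.32 pos cm [49.89 -7.26 16.7 ] jaw 97.3 xax [-0.002 -0.004 -1.   ] F [ 1.   0.1 -3. ] w 5.605 q7 1.82
 shift cm [ 1.11  7.16 -1.7 ]
 turn deg [ 0.2 -0.1  1.4]
```

```bash
python3 -m handwheel '[{"xyz":[0.5,3,-0.5],"angular":[0.2,0,1]},{"xyz":[0.3,2,-1],"angular":[0,0,0.4]},{"xyz":[0,0.4,-2],"angular":[0,0,0]},{"xyz":[0,0,-1],"angular":[0,0,0]},{"xyz":[0,0,0],"angular":[0,0,0]}]';python3 st.py 51 -0.1 3.2 98.7
python3 - <<'E'
from bench import *
import cv2,numpy as np
d=get_image("wrist");cv2.imwrite("pics/wrist10.png",d["pixels"])
E
```

```text
time: 16.73
position: [0.5072, -0.0039, 0.1241]
tool_rot: [-1.328, 1.117, 1.332]
ft_force: [-0.6, -0.2, -2.8]
grip_width: 0.645
t 16.73 pos cm [50.72 -0.39 12.41] jaw 99.6 xax [ 0.004  0.007 -1.   ] F [-0.6 -0.2 -2.8] w 5.613 q7 1.76
 shift cm [ 0.28  0.29 -9.21]
 turn deg [-0.4  0.2 -0.9]
```

View pics/wrist10.png

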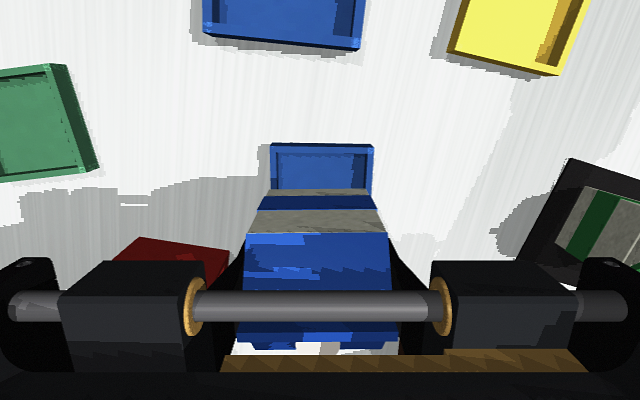

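```bash
python3 -m handwheel '[{"xyz":[0.1,0.2,-1.8],"angular":[-0.4,0.2,-0.9]},{"xyz":[0,0,-2],"angular":[0,0,0]},{"xyz":[0,0,-1.2],"angular":[0,0,0]}]';python3 st.py 51 -0.1 3.2 98.7
```

```text
time: 17.03
position: [0.5125, -0.0063, 0.079]
tool_rot: [-1.319, 1.13, 1.307]
ft_force: [-0.1, -0.6, -1.9]
grip_width: 0.639
t 17.03 pos cm [51.25 -0.63  7.9 ] jaw 98.3 xax [ 0.01   0.001 -1.   ] F [-0.1 -0.6 -1.9] w 5.559 q7 1.78
 shift cm [-0.25  0.53 -4.7 ]
 turn deg [-0.1  0.6  0.4]
```

```bash
python3 -m handwheel '[{"xyz":[-0.3,0.4,-1],"angular":[0,0.6,0.4]},{"xyz":[-0.1,0,-0.8],"angular":[0,0,0]}]';python3 st.py 51 -0.1 3.2 98.7
```

```text
time: 17.2
position: [0.5086, -0.0044, 0.0606]
tool_rot: [-1.317, 1.135, 1.318]
ft_force: [0.3, 0.5, -2.6]
grip_width: 0.638
t 17.20 pos cm [50.86 -0.44  6.06] jaw 98.5 xax [-0.001  0.001 -1.   ] F [ 0.3  0.5 -2.6] w 5.551 q7 1.79
 shift cm [ 0.14  0.34 -2.86]
 turn deg [-0.  -0.   0.2]
```

```bash
python3 -m handwheel '[{"xyz":[0.1,0.3,-0.9],"angular":[0,0,0.2]},{"xyz":[0,0.1,-0.8],"angular":[0,0,0]},{"xyz":[0,0,-0.5],"angular":[0,0,0]}]';python3 st.py 51 -0.1 3.2 98.7
```

```text
time: 17.45
position: [0.5101, -0.0012, 0.0374]
tool_rot: [-1.319, 1.134, 1.319]
ft_force: [-0.5, -0.9, -1.9]
grip_width: 0.644
t 17.45 pos cm [51.01 -0.12  3.74] jaw 98.6 xax [-0.  0. -1.] F [-0.5 -0.9 -1.9] w 5.603 q7 1.81
 shift cm [-0.01  0.02 -0.54]
 turn deg [-0.  -0.   0.1]
```

```bash
python3 -m handwheel '[{"xyz":[0,0,-0.4],"angular":[0,0,0]},{"xyz":[0,0,-0.3],"angular":[0,0,0]},{"xyz":[0,0,-0.2],"angular":[0,0,0]}]';python3 st.py 51 -0.1 3.2 98.7
```

```text
time: 17.7
position: [0.5105, -0.001, 0.0304]
tool_rot: [-1.318, 1.134, 1.322]
ft_force: [-11.8, -0.1, 29.0]
grip_width: 0.644
t 17.70 pos cm [51.05 -0.1   3.04] jaw 98.7 xax [-0.002  0.002 -1.   ] F [-11.8  -0.1  29. ] w 5.604 q7 1.83
 shift cm [-0.05  0.    0.16]
 turn deg [-0.1 -0.1  0. ]
```

Seated on the floor. Ease, release, lift.

```bash
python3 -m handwheel '[{"xyz":[0,0,0.15],"angular":[0,0,0]},{"xyz":[0,0,0],"angular":[0,0,0]},{"xyz":[0,0,0],"angular":[0,0,0]},{"xyz":[0,0,0],"angular":[0,0,0]},{"xyz":[0,0,0],"angular":[0,0,0]}]' 8.7;python3 st.py; python3 -m handwheel '[{"xyz":[-0.1,-0.1,0.8],"angular":[0,0,0]},{"xyz":[0,0,2],"angular":[0,0,0]},{"xyz":[0,0,3.5],"angular":[0,0,0]},{"xyz":[0,0,3.5],"angular":[0,0,0]},{"xyz":[0,0,3.5],"angular":[0,0,0]}]';python3 st.py 50 24.8 18 83.5
python3 - <<'E'
from bench import *
import cv2
for n in("wrist",): cv2.imwrite(f"pics/{n}11.png",get_image(n)["pixels"])
E
```

```text
time: 18.12
position: [0.5137, -0.0008, 0.0346]
tool_rot: [-1.32, 1.128, 1.318]
ft_force: [-1.0, 0.3, -0.6]
grip_width: 0.932
t 18.12 pos cm [51.37 -0.08  3.46] jaw 98.7 xax [ 0.004  0.003 -1.   ] F [-1.   0.3 -0.6] w 8.112 q7 1.82
time: 18.53
position: [0.5042, -0.0035, 0.1652]
tool_rot: [-1.314, 1.147, 1.329]
ft_force: [1.5, 0.7, -0.4]
grip_width: 1.001
t 18.53 pos cm [50.42 -0.35 16.52] jaw 98.6 xax [-0.014 -0.003 -1.   ] F [ 1.5  0.7 -0.4] w 8.711 q7 1.71
 shift cm [-0.42 25.15  1.48]
 turn deg [  0.1  -0.8 -15.1]
```

View pics/wrist11.png

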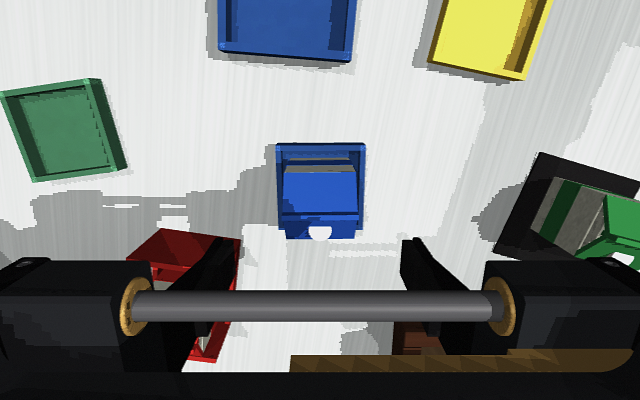

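```bash
python3 -m handwheel '[{"xyz":[0,2.2,0.5],"angular":[0,-0.8,-3]},{"xyz":[0,3.9,0],"angular":[0,0,-3]},{"xyz":[0,3.9,0],"angular":[0,0,-3]},{"xyz":[0,3.9,0],"angular":[0,0,-3]},{"xyz":[0,3.9,0],"angular":[0,0,-1]}]';python3 -m handwheel '[{"xyz":[0,3.5,0],"angular":[0,0,0]},{"xyz":[0,2,-0.5],"angular":[0,0,0]},{"xyz":[0,0.2,-1],"angular":[0,0,0]},{"xyz":[0,0,0],"angular":[0,0,0]}]';python3 st.py 49.7 24.7 15 83.6
```

```text
time: 19.0
position: [0.5133, 0.1677, 0.1874]
tool_rot: [-1.139, 1.239, 1.107]
ft_force: [0.8, 0.3, -0.6]
grip_width: 0.998
time: 19.33
position: [0.5108, 0.2387, 0.173]
tool_rot: [-1.146, 1.228, 1.118]
ft_force: [-0.1, -0.2, -0.5]
grip_width: 0.997
t 19.33 pos cm [51.08 23.87 17.3 ] jaw 84.4 xax [ 0.03   0.005 -1.   ] F [-0.1 -0.2 -0.5] w 8.671 q7 1.04
 shift cm [-1.38  0.83 -2.3 ]
 turn deg [-0.3  1.7 -0.8]
```

```bash
python3 -m handwheel '[{"xyz":[-1.4,0.8,-1.2],"angular":[-0.3,1.7,-0.8]},{"xyz":[0,0,-1.5],"angular":[0,0,0]},{"xyz":[0,0,0],"angular":[0,0,0]}]';python3 st.py 49.7 24.7 3.2 83.6
python3 - <<'E'
from bench import *
import cv2
for n in("wrist",): cv2.imwrite(f"pics/{n}12.png",get_image(n)["pixels"])
E
```

```text
time: 19.58
position: [0.4973, 0.2429, 0.1458]
tool_rot: [-1.125, 1.264, 1.122]
ft_force: [-0.3, -0.5, 0.2]
grip_width: 0.998
t 19.58 pos cm [49.73 24.29 14.58] jaw 83.3 xax [-0.    -0.003 -1.   ] F [-0.3 -0.5  0.2] w 8.685 q7 1.02
 shift cm [ -0.03   0.41 -11.38]
 turn deg [ 0.2 -0.   0.3]
```

View pics/wrist12.png

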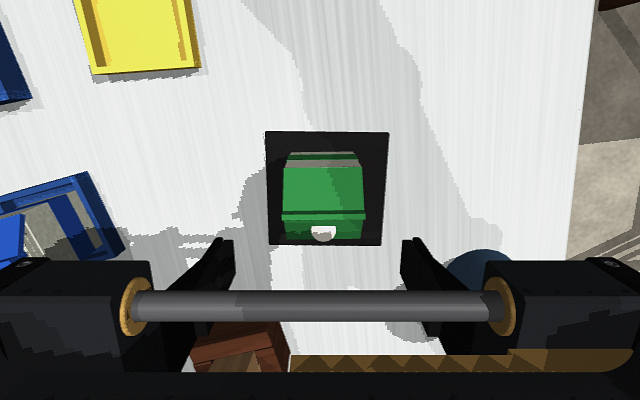

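```bash
python3 -m handwheel '[{"xyz":[-0.1,0.4,-2],"angular":[0.2,0,0.3]},{"xyz":[-0.1,0.1,-2.2],"angular":[0,0,0]},{"xyz":[-0.1,0,-2],"angular":[0,0,0]},{"xyz":[0,0,-1.5],"angular":[0,0,0]}]';python3 st.py 49.7 24.7 3.2 83.6
```

```text
time: 19.97
position: [0.5016, 0.2445, 0.0764]
tool_rot: [-1.12, 1.247, 1.116]
ft_force: [-0.5, -0.4, -0.9]
grip_width: 1.002
t 19.97 pos cm [50.16 24.45  7.64] jaw 83.1 xax [ 0.013  0.009 -1.   ] F [-0.5 -0.4 -0.9] w 8.716 q7 1.05
 shift cm [-0.46  0.25 -4.44]
 turn deg [-0.5  0.8  0.5]
```

```bash
python3 -m handwheel '[{"xyz":[-0.5,0.3,-1.5],"angular":[-0.5,0.8,0.5]},{"xyz":[-0.1,0,-1.2],"angular":[0,0,0]},{"xyz":[0,0,-0.9],"angular":[0,0,0]},{"xyz":[0,0,-0.4],"angular":[0,0,0]}]';python3 st.py 49.7 24.7 3.2 83.6
```

```text
time: 20.3
position: [0.4968, 0.2439, 0.0349]
tool_rot: [-1.124, 1.263, 1.123]
ft_force: [-1.0, -0.0, 0.4]
grip_width: 0.997
t 20.30 pos cm [49.68 24.39  3.49] jaw 83.4 xax [-0.001 -0.001 -1.   ] F [-1.  -0.   0.4] w 8.671 q7 1.07
 shift cm [ 0.02  0.31 -0.29]
 turn deg [ 0.1 -0.   0.2]
```

```bash
python3 -m handwheel '[{"xyz":[0,0.2,-0.1],"angular":[0,0,0]},{"xyz":[0,0,-0.1],"angular":[0,0,0]},{"xyz":[0,0,-0.1],"angular":[0,0,0]},{"xyz":[0,0,-0.1],"angular":[0,0,0]},{"xyz":[0,0,-0.1],"angular":[0,0,0]}]' 4.5 25;python3 st.py 49.7 24.7 3.2 83.6;python3 -m handwheel '[{"xyz":[0,0,0],"angular":[0,0,0]},{"xyz":[0,0,0],"angular":[0,0,0]},{"xyz":[0,0,0],"angular":[0,0,0]}]';python3 st.py 49.7 24.7 3.2 83.6
```

```text
time: 20.72
position: [0.4984, 0.2465, 0.0309]
tool_rot: [-1.124, 1.261, 1.122]
ft_force: [-0.1, -0.0, -0.4]
grip_width: 0.707
t 20.72 pos cm [49.84 24.65  3.09] jaw 83.3 xax [ 0.002 -0.    -1.   ] F [-0.1 -0.  -0.4] w 6.152 q7 1.07
 shift cm [-0.14  0.05  0.11]
 turn deg [0.  0.1 0.3]
time: 20.97
position: [0.4985, 0.2466, 0.0311]
tool_rot: [-1.124, 1.26, 1.122]
ft_force: [0.5, -0.3, -0.6]
grip_width: 0.64
t 20.97 pos cm [49.85 24.66  3.11] jaw 83.3 xax [ 0.002  0.    -1.   ] F [ 0.5 -0.3 -0.6] w 5.570 q7 1.07
 shift cm [-0.15  0.04  0.09]
 turn deg [-0.   0.1  0.3]
```

```bash
python3 -m handwheel '[{"xyz":[0,0,1],"angular":[0,0,0]},{"xyz":[0,0,3.5],"angular":[0,0,0]},{"xyz":[0,0,3.5],"angular":[0,0,0]},{"xyz":[0,0,3.5],"angular":[0,0,0]},{"xyz":[0,0,3.5],"angular":[0,0,0]}]';python3 st.py 49.3 -24 18 107.6
python3 -m handwheel '[{"xyz":[0,-2,0.8],"angular":[0,0,2]},{"xyz":[0,-3.8,0],"angular":[0,0,2]},{"xyz":[0,-3.8,0],"angular":[0,0,2]},{"xyz":[0,-3.8,0],"angular":[0,0,2]},{"xyz":[0,-3.8,0],"angular":[0,0,2]}]';python3 st.py 49.3 -24 18 107.6
python3 -m handwheel '[{"xyz":[0,-3.8,0],"angular":[0,0,2]},{"xyz":[0,-3.8,0],"angular":[0,0,2]},{"xyz":[0,-3.8,0],"angular":[0,0,2]},{"xyz":[0,-3.8,0],"angular":[0,0,1]},{"xyz":[0,-3.8,0],"angular":[0,0,1]}]';python3 st.py 49.3 -24 18 107.6
```

```text
time: 21.38
position: [0.489, 0.2408, 0.1774]
tool_rot: [-1.126, 1.286, 1.127]
ft_force: [0.6, -0.4, -3.1]
grip_width: 0.646
t 21.38 pos cm [48.9  24.08 17.74] jaw 83.3 xax [-0.018 -0.015 -1.   ] F [ 0.6 -0.4 -3.1] w 5.616 q7 1.00
 shift cm [  0.4  -48.08   0.26]
 turn deg [ 1.  -0.8 24.3]
time: 21.8
position: [0.4911, 0.0769, 0.1991]
tool_rot: [-1.271, 1.169, 1.271]
ft_force: [0.6, -0.6, -3.4]
grip_width: 0.645
t 21.80 pos cm [49.11  7.69 19.91] jaw 94.8 xax [-0.    -0.001 -1.   ] F [ 0.6 -0.6 -3.4] w 5.609 q7 1.45
 shift cm [  0.19 -31.69  -1.91]
 turn deg [ 0.  -0.  12.8]
time: 22.22
position: [0.4872, -0.1226, 0.202]
tool_rot: [-1.375, 1.085, 1.378]
ft_force: [1.2, -0.5, -3.3]
grip_width: 0.643
t 22.22 pos cm [ 48.72 -12.26  20.2 ] jaw 103.3 xax [ 0.002  0.005 -1.   ] F [ 1.2 -0.5 -3.3] w 5.597 q7 2.01
 shift cm [  0.58 -11.74  -2.2 ]
 turn deg [-0.3  0.1  4.3]
```

```bash
python3 -m handwheel '[{"xyz":[0.2,-3.6,0],"angular":[0,0,2]},{"xyz":[0.2,-3.6,-1],"angular":[0,0,1.5]},{"xyz":[0.2,-2.2,-1.5],"angular":[0,0,0.5]},{"xyz":[0,-0.6,-1.5],"angular":[0,0,0]},{"xyz":[0,0,0],"angular":[0,0,0]}]';python3 st.py 49.3 -24 12 107.6
```

```text
time: 22.63
position: [0.4883, -0.24, 0.1655]
tool_rot: [-1.422, 1.051, 1.414]
ft_force: [-1.6, 0.4, -3.4]
grip_width: 0.642
t 22.63 pos cm [ 48.83 -24.    16.55] jaw 106.6 xax [ 0.007  0.002 -1.   ] F [-1.6  0.4 -3.4] w 5.586 q7 2.40
 shift cm [ 0.47 -0.   -4.55]
 turn deg [-0.1  0.4  1. ]
```

```bash
python3 -m handwheel '[{"xyz":[0.3,0,-2],"angular":[0,0.4,1]},{"xyz":[0,0,-2],"angular":[0,0,0]},{"xyz":[0,0,0],"angular":[0,0,0]}]';python3 st.py 49.3 -24 3.2 107.6
python3 - <<'E'
from bench import *
import cv2
for n in("wrist",): cv2.imwrite(f"pics/{n}13.png",get_image(n)["pixels"])
E
```

```text
time: 22.88
position: [0.491, -0.2402, 0.1267]
tool_rot: [-1.428, 1.045, 1.431]
ft_force: [-1.1, 1.4, -4.1]
grip_width: 0.643
t 22.88 pos cm [ 49.1  -24.02  12.67] jaw 107.5 xax [ 0.001  0.004 -1.   ] F [-1.1  1.4 -4.1] w 5.592 q7 2.46
 shift cm [ 0.2   0.02 -9.47]
 turn deg [-0.2  0.1  0.1]
```

View pics/wrist13.png

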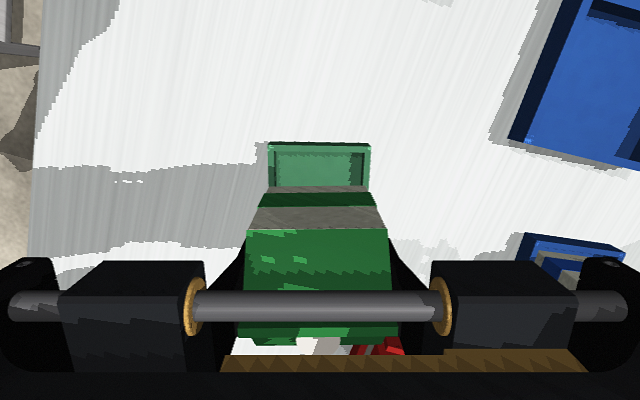

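Aligned (holder centre column ~319, carton ~317). Descending.

```bash
python3 -m handwheel '[{"xyz":[0,0,-1.8],"angular":[0,0,0]},{"xyz":[-0.1,0,-2],"angular":[0,0.2,0]},{"xyz":[-0.1,0,-1.4],"angular":[0,0.2,0]}]';python3 st.py 49.3 -24 3.2 107.6
```

```text
time: 23.18
position: [0.4958, -0.2392, 0.0829]
tool_rot: [-1.436, 1.038, 1.428]
ft_force: [-0.4, 0.8, -3.1]
grip_width: 0.639
t 23.18 pos cm [ 49.58 -23.92   8.29] jaw 107.7 xax [ 0.008  0.004 -1.   ] F [-0.4  0.8 -3.1] w 5.562 q7 2.51
 shift cm [-0.28 -0.08 -5.09]
 turn deg [-0.2  0.5 -0.1]
```

```bash
python3 -m handwheel '[{"xyz":[-0.3,-0.1,-1.2],"angular":[-0.2,0.5,0]},{"xyz":[-0.2,0,-1],"angular":[0,0.1,0]}]';python3 st.py 49.3 -24 3.2 107.6
```

```text
time: 23.35
position: [0.4922, -0.2389, 0.0613]
tool_rot: [-1.434, 1.044, 1.436]
ft_force: [0.5, 0.1, -3.8]
grip_width: 0.641
t 23.35 pos cm [ 49.22 -23.89   6.13] jaw 107.9 xax [-0.001  0.001 -1.   ] F [ 0.5  0.1 -3.8] w 5.574 q7 2.53
 shift cm [ 0.08 -0.11 -2.93]
 turn deg [-0.1 -0.  -0.3]
```

```bash
python3 -m handwheel '[{"xyz":[0,-0.1,-0.9],"angular":[0,0,-0.3]},{"xyz":[0,-0.1,-0.8],"angular":[0,0,0]},{"xyz":[0,0,-0.5],"angular":[0,0,0]}]';python3 st.py 49.3 -24 3.2 107.6
```

```text
time: 23.6
position: [0.4926, -0.2402, 0.0378]
tool_rot: [-1.431, 1.046, 1.433]
ft_force: [0.4, -0.2, -3.2]
grip_width: 0.644
t 23.60 pos cm [ 49.26 -24.02   3.78] jaw 107.6 xax [-0.     0.002 -1.   ] F [ 0.4 -0.2 -3.2] w 5.600 q7 2.55
 shift cm [ 0.04  0.02 -0.58]
 turn deg [-0.1 -0.  -0. ]
```

```bash
python3 -m handwheel '[{"xyz":[0,0,-0.4],"angular":[0,0,0]},{"xyz":[0,0,-0.2],"angular":[0,0,0]},{"xyz":[0,0,-0.1],"angular":[0,0,0]}]';python3 st.py 49.3 -24 3.2 107.6
```

```text
time: 23.85
position: [0.4925, -0.2403, 0.0321]
tool_rot: [-1.428, 1.045, 1.436]
ft_force: [-4.7, 2.2, 10.3]
grip_width: 0.642
t 23.85 pos cm [ 49.25 -24.03   3.21] jaw 107.6 xax [-0.002  0.004 -1.   ] F [-4.7  2.2 10.3] w 5.589 q7 2.56
 shift cm [ 0.05  0.03 -0.01]
 turn deg [-0.2 -0.1 -0. ]
```

```bash
python3 -m handwheel '[{"xyz":[0,0,0],"angular":[0,0,0]},{"xyz":[0,0,0],"angular":[0,0,0]},{"xyz":[0,0,0],"angular":[0,0,0]},{"xyz":[0,0,0],"angular":[0,0,0]},{"xyz":[0,0,0],"angular":[0,0,0]}]' 8.7;python3 st.py; python3 -m handwheel '[{"xyz":[-0.1,0,0.8],"angular":[0,0,0]},{"xyz":[0,0,2],"angular":[0,0,0]},{"xyz":[0,0,3.5],"angular":[0,0,0]},{"xyz":[0,0,3.5],"angular":[0,0,0]},{"xyz":[0,0,3.5],"angular":[0,0,0]}]';python3 st.py 65.7 14.6 20 97.3
python3 - <<'E'
from bench import *
import cv2
for n in("wrist",): cv2.imwrite(f"pics/{n}14.png",get_image(n)["pixels"])
E
```

```text
time: 24.27
position: [0.4956, -0.2422, 0.035]
tool_rot: [-1.433, 1.043, 1.429]
ft_force: [0.9, 0.2, -0.5]
grip_width: 0.93
t 24.27 pos cm [ 49.56 -24.22   3.5 ] jaw 107.6 xax [ 0.004  0.002 -1.   ] F [ 0.9  0.2 -0.5] w 8.091 q7 2.56
time: 24.68
position: [0.4874, -0.2401, 0.1664]
tool_rot: [-1.421, 1.053, 1.442]
ft_force: [-0.1, 0.3, -0.3]
grip_width: 0.998
t 24.68 pos cm [ 48.74 -24.01  16.64] jaw 107.5 xax [-0.012  0.004 -1.   ] F [-0.1  0.3 -0.3] w 8.682 q7 2.42
 shift cm [16.96 38.61  3.36]
 turn deg [ -0.3  -0.7 -10.2]
```

View pics/wrist14.png

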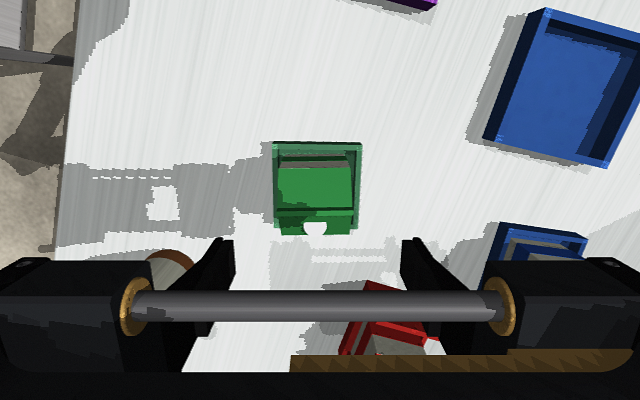

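```bash
python3 -m handwheel '[{"xyz":[0.8,1.8,2],"angular":[0,-0.6,-2]},{"xyz":[1.6,3.6,1],"angular":[0,0,-2]},{"xyz":[1.6,3.6,0.5],"angular":[0,0,-2]},{"xyz":[1.6,3.6,0],"angular":[0,0,-1]},{"xyz":[1.6,3.6,0],"angular":[0,0,-1]}]';python3 -m handwheel '[{"xyz":[1.6,3.6,0],"angular":[0,0,-1]},{"xyz":[1.6,3.6,0],"angular":[0,0,0]},{"xyz":[1.6,3.6,0],"angular":[0,0,0]},{"xyz":[1.6,3.6,0],"angular":[0,0,0]},{"xyz":[1.6,3.6,0],"angular":[0,0,0]}]';python3 st.py 65.7 14.6 20 97.3
```

```text
time: 25.15
position: [0.5631, -0.0898, 0.2202]
tool_rot: [-1.322, 1.127, 1.286]
ft_force: [0.3, -0.3, -0.1]
grip_width: 0.998
time: 25.57
position: [0.6462, 0.0984, 0.2243]
tool_rot: [-1.308, 1.131, 1.266]
ft_force: [0.4, -0.1, 0.3]
grip_width: 1.004
t 25.57 pos cm [64.62  9.84 22.43] jaw 96.4 xax [ 0.033  0.    -0.999] F [ 0.4 -0.1  0.3] w 8.734 q7 1.66
 shift cm [ 1.08  4.76 -2.43]
 turn deg [-0.   1.9  0.9]
```

```bash
python3 -m handwheel '[{"xyz":[0.5,2.8,-0.5],"angular":[0,1.8,0.9]},{"xyz":[0,1,-1],"angular":[0,0,0]},{"xyz":[0,0,-0.5],"angular":[0,0,0]},{"xyz":[0,0,0],"angular":[0,0,0]}]';python3 st.py 65.7 14.6 18 97.3;python3 -m handwheel '[{"xyz":[0,0,0],"angular":[0,0,0]}]';python3 st.py 65.7 14.6 18 97.3
python3 - <<'E'
from bench import *
import cv2,numpy as np
d=get_image("wrist");np.save("pics/w15.npy",d["cam_to_world"]);cv2.imwrite("pics/wrist15.png",d["pixels"])
d=get_image("scene");cv2.imwrite("pics/scene15.png",d["pixels"])
E
```

```text
time: 25.9
position: [0.6527, 0.1514, 0.2025]
tool_rot: [-1.314, 1.134, 1.314]
ft_force: [0.0, -0.8, 0.4]
grip_width: 0.998
t 25.90 pos cm [65.27 15.14 20.25] jaw 98.3 xax [ 0.002  0.003 -1.   ] F [ 0.  -0.8  0.4] w 8.686 q7 1.64
 shift cm [ 0.43 -0.54 -2.25]
 turn deg [-0.2  0.1 -1. ]
time: 25.98
position: [0.6523, 0.15, 0.2023]
tool_rot: [-1.313, 1.136, 1.314]
ft_force: [-0.1, -1.1, 0.4]
grip_width: 0.998
t 25.98 pos cm [65.23 15.   20.23] jaw 98.2 xax [ 0.001  0.002 -1.   ] F [-0.1 -1.1  0.4] w 8.682 q7 1.64
 shift cm [ 0.47 -0.4  -2.23]
 turn deg [-0.1  0.1 -0.9]
```

View pics/wrist15.png

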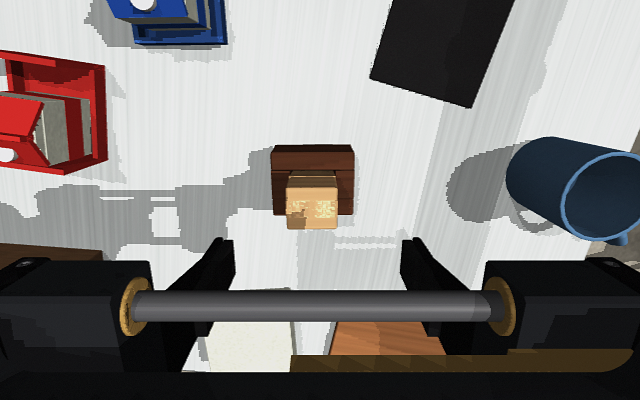

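View pics/scene15.png

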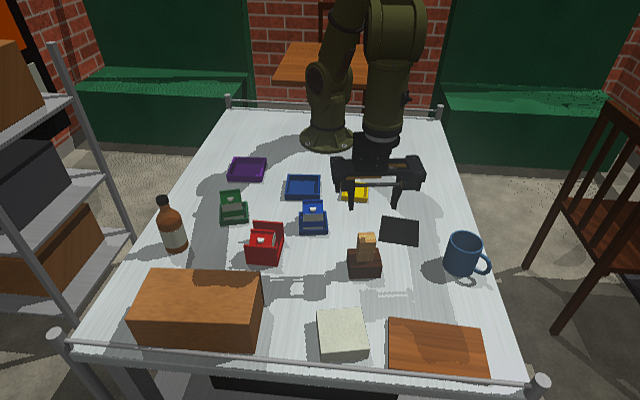

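Run:
```python
import cv2
t=cv2.imread("pics/wrist15.png")
cv2.imwrite("pics/w15a.png",cv2.resize(t[135:245,260:370],None,fx=5,fy=5,interpolation=2))
```

```text
(no output)
```

View pics/w15a.png

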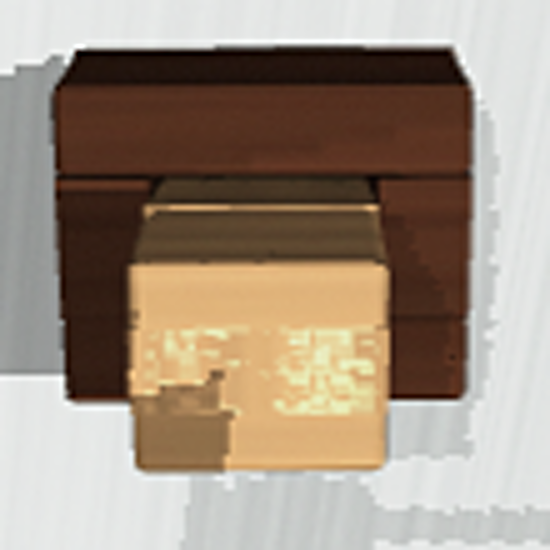

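```bash
cat > p3.py <<'E'
from fit import *
d=get_image("wrist");c=np.load("pics/w15.npy");C={"wrist":dict(K=d["K"],cam_to_world=c)}
B=lambda u,v:("wrist",260+u/5,135+v/5)
for z in (108,110,112,114):
    o=[B(128,263)+(-17.5,-20,z),B(390,263)+(-17.5,20,z),B(386,468)+(17.5,20,z),B(137,471)+(17.5,-20,z)]
    p,r=fit(C,o,[.65,.14,.1]);print(z,np.round(p[:2],4),np.degrees(p[2]).round(1),np.round(np.abs(r).max(),2))
E
python3 p3.py; python3 st.py 65.7 14.6 7.1 97.3
```

```text
108 [0.6611 0.1466] 8.5 0.41
110 [0.6604 0.1465] 8.5 0.54
112 [0.6597 0.1465] 8.5 0.72
114 [0.659  0.1464] 8.5 0.91
t 26.13 pos cm [65.27 14.89 20.33] jaw 98.1 xax [ 0.003  0.003 -1.   ] F [-0.4 -0.1 -0.5] w 8.680 q7 1.64
 shift cm [  0.43  -0.29 -13.23]
 turn deg [-0.1  0.1 -0.8]
```

```bash
python3 -m handwheel '[{"xyz":[0.5,-0.3,-2],"angular":[0,0,0]},{"xyz":[0,-0.1,-2.2],"angular":[0,0.1,0]},{"xyz":[-0.1,-0.1,-2.2],"angular":[0,0.1,0]},{"xyz":[-0.1,0,-1.5],"angular":[0,0.1,0]},{"xyz":[0,0,-1],"angular":[0,0,0]}]';python3 st.py 65.9 14.65 7.2 98
```

```text
time: 26.55
position: [0.6599, 0.1348, 0.1206]
tool_rot: [-1.305, 1.132, 1.297]
ft_force: [-0.3, 0.0, 0.3]
grip_width: 1.001
t 26.55 pos cm [65.99 13.48 12.06] jaw 97.4 xax [ 0.012  0.007 -1.   ] F [-0.3  0.   0.3] w 8.705 q7 1.69
 shift cm [-0.09  1.17 -4.86]
 turn deg [-0.4  0.7  0.6]
```

```bash
python3 -m handwheel '[{"xyz":[-0.1,1,-1.2],"angular":[-0.4,0.7,0.6]},{"xyz":[-0.1,0.2,-1.2],"angular":[0,0,0]},{"xyz":[0,0,-1],"angular":[0,0,0]}]';python3 st.py 65.9 14.65 7.2 98
```

```text
time: 26.8
position: [0.6589, 0.1445, 0.0865]
tool_rot: [-1.31, 1.141, 1.307]
ft_force: [-0.1, 0.7, 0.3]
grip_width: 0.996
t 26.80 pos cm [65.89 14.45  8.65] jaw 97.8 xax [ 0.002 -0.    -1.   ] F [-0.1  0.7  0.3] w 8.666 q7 1.69
 shift cm [ 0.01  0.2  -1.45]
 turn deg [0.  0.1 0.2]
```

```bash
python3 -m handwheel '[{"xyz":[0,0.2,-0.8],"angular":[0,0,0]},{"xyz":[0,0,-0.5],"angular":[0,0,0]},{"xyz":[0,0,-0.2],"angular":[0,0,0]}]';python3 st.py 65.9 14.65 7.2 98
python3 - <<'E'
from bench import *
import cv2,numpy as np
d=get_image("wrist");cv2.imwrite("pics/wrist16.png",d["pixels"])
E
```

```text
time: 27.05
position: [0.6582, 0.1477, 0.0684]
tool_rot: [-1.31, 1.141, 1.309]
ft_force: [-0.7, 0.4, -0.5]
grip_width: 0.999
t 27.05 pos cm [65.82 14.77  6.84] jaw 97.9 xax [ 0.    -0.001 -1.   ] F [-0.7  0.4 -0.5] w 8.693 q7 1.69
 shift cm [ 0.08 -0.12  0.36]
 turn deg [0.  0.  0.1]
```

View pics/wrist16.png

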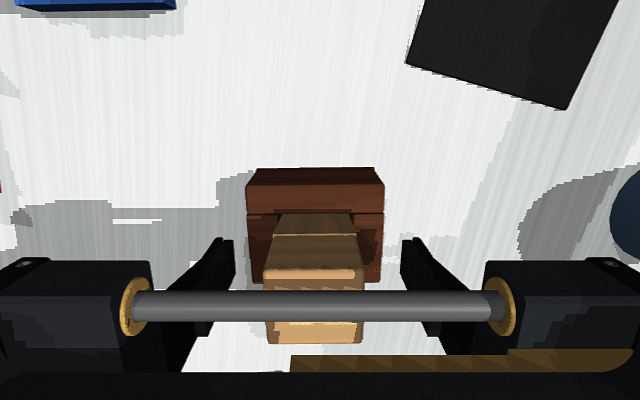

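```bash
python3 -m handwheel '[{"xyz":[0.1,-0.1,0.2],"angular":[0,0,0]},{"xyz":[0,0,0],"angular":[0,0,0]},{"xyz":[0,0,-0.1],"angular":[0,0,0]},{"xyz":[0,0,-0.1],"angular":[0,0,0]},{"xyz":[0,0,-0.1],"angular":[0,0,0]}]' 3 40;python3 -m handwheel '[{"xyz":[0,0,-0.1],"angular":[0,0,0]},{"xyz":[0,0,-0.1],"angular":[0,0,0]},{"xyz":[0,0,0],"angular":[0,0,0]},{"xyz":[0,0,0],"angular":[0,0,0]},{"xyz":[0,0,0],"angular":[0,0,0]}]';python3 st.py 65.9 14.65 7.2 98
```

```text
time: 27.52
position: [0.6609, 0.1466, 0.0697]
tool_rot: [-1.311, 1.138, 1.307]
ft_force: [-0.6, 0.8, 0.9]
grip_width: 0.704
time: 27.93
position: [0.6612, 0.1465, 0.068]
tool_rot: [-1.311, 1.138, 1.306]
ft_force: [0.7, -0.3, 0.2]
grip_width: 0.456
t 27.93 pos cm [66.12 14.65  6.8 ] jaw 97.9 xax [ 0.005  0.001 -1.   ] F [ 0.7 -0.3  0.2] w 3.965 q7 1.70
 shift cm [-0.22 -0.    0.4 ]
 turn deg [-0.   0.3  0.1]
```

```bash
python3 -m handwheel '[{"xyz":[0,0,0.8],"angular":[0,0,0]},{"xyz":[0,0,2],"angular":[0,-0.1,0]},{"xyz":[0.1,0,3],"angular":[0,-0.1,0]},{"xyz":[0.1,0,3],"angular":[0,0,0]},{"xyz":[0,0,3],"angular":[0,0,0]}]';python3 st.py 60 -11.4 20 90.2
python3 - <<'E'
from bench import *
import cv2,numpy as np
d=get_image("wrist");cv2.imwrite("pics/wrist17.png",d["pixels"])
E
```

```text
time: 28.35
position: [0.656, 0.1454, 0.1818]
tool_rot: [-1.308, 1.152, 1.314]
ft_force: [0.4, 0.7, -1.1]
grip_width: 0.454
t 28.35 pos cm [65.6  14.54 18.18] jaw 97.8 xax [-0.009 -0.005 -1.   ] F [ 0.4  0.7 -1.1] w 3.946 q7 1.65
 shift cm [ -5.6  -25.94   1.82]
 turn deg [ 0.3 -0.5 -7.6]
```

View pics/wrist17.png

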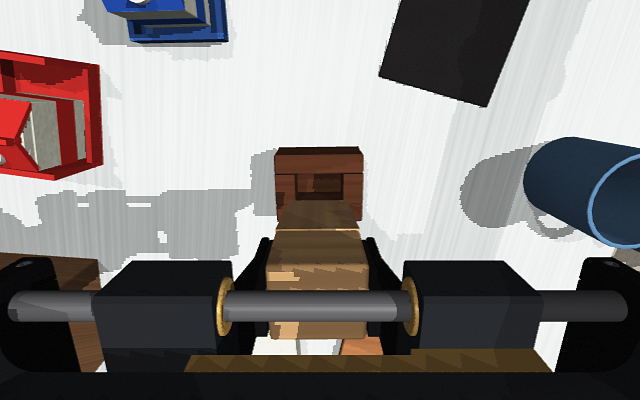

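Wedge is out of the stand. Move to over the gap.

```bash
python3 -m handwheel '[{"xyz":[-0.4,-1.8,1.5],"angular":[0.3,-0.4,-1.2]},{"xyz":[-0.8,-3.6,1],"angular":[0,0,-1.2]},{"xyz":[-0.8,-3.6,0.5],"angular":[0,0,-1.2]},{"xyz":[-0.8,-3.6,0],"angular":[0,0,-1.2]},{"xyz":[-0.8,-3.6,0],"angular":[0,0,-1.2]}]';python3 st.py 60 -11.4 20 90.2;python3 -m handwheel '[{"xyz":[-0.8,-3.6,0],"angular":[0,0,-0.8]},{"xyz":[-0.8,-3.2,0],"angular":[0,0,0]},{"xyz":[-0.4,-2,0],"angular":[0,0,0]},{"xyz":[0,0,0],"angular":[0,0,0]}]';python3 st.py 60 -11.4 16 90.2
```

```text
time: 28.82
position: [0.6252, -0.0067, 0.2268]
tool_rot: [-1.247, 1.164, 1.235]
ft_force: [0.0, -0.6, -0.3]
grip_width: 0.454
t 28.82 pos cm [62.52 -0.67 22.68] jaw 92.8 xax [ 0.019  0.01  -1.   ] F [ 0.  -0.6 -0.3] w 3.952 q7 1.77
 shift cm [ -2.52 -10.73  -2.68]
 turn deg [-0.6  1.1 -2.6]
time: 29.15
position: [0.6006, -0.1108, 0.2305]
tool_rot: [-1.229, 1.178, 1.209]
ft_force: [0.2, -0.9, -1.7]
grip_width: 0.457
t 29.15 pos cm [ 60.06 -11.08  23.05] jaw 91.1 xax [ 0.023  0.007 -1.   ] F [ 0.2 -0.9 -1.7] w 3.976 q7 1.91
 shift cm [-0.06 -0.32 -7.05]
 turn deg [-0.4  1.3 -0.9]
```

```bash
python3 -m handwheel '[{"xyz":[-0.1,-0.3,-2],"angular":[-0.4,1.3,-0.9]},{"xyz":[0,-0.1,-2],"angular":[0,0,0]},{"xyz":[0,0,-1],"angular":[0,0,0]},{"xyz":[0,0,0],"angular":[0,0,0]}]';python3 st.py 60 -11.4 16 90.2
python3 - <<'E'
from bench import *
import cv2,numpy as np
d=get_image("wrist");cv2.imwrite("pics/wrist18.png",d["pixels"]);np.save("pics/w18.npy",d["cam_to_world"])
E
python3 st.py
```

```text
time: 29.48
position: [0.5999, -0.1173, 0.1823]
tool_rot: [-1.209, 1.205, 1.203]
ft_force: [-0.4, -0.3, -1.0]
grip_width: 0.461
t 29.48 pos cm [ 59.99 -11.73  18.23] jaw 89.8 xax [ 0.006  0.002 -1.   ] F [-0.4 -0.3 -1. ] w 4.015 q7 1.92
 shift cm [ 0.01  0.33 -2.23]
 turn deg [-0.1  0.3  0.4]
t 29.53 pos cm [ 60.03 -11.72  18.31] jaw 89.9 xax [ 0.007  0.002 -1.   ] F [-0.6 -0.1 -0.7] w 3.961 q7 1.92
```

View pics/wrist18.png

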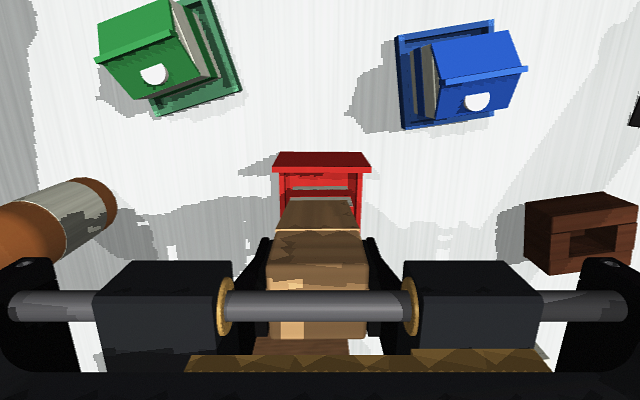

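Run:
```python
import cv2
t=cv2.imread("pics/wrist18.png")
cv2.imwrite("pics/w18a.png",cv2.resize(t[140:245,260:385],None,fx=6,fy=5.5,interpolation=2))
```

```text
(no output)
```

View pics/w18a.png

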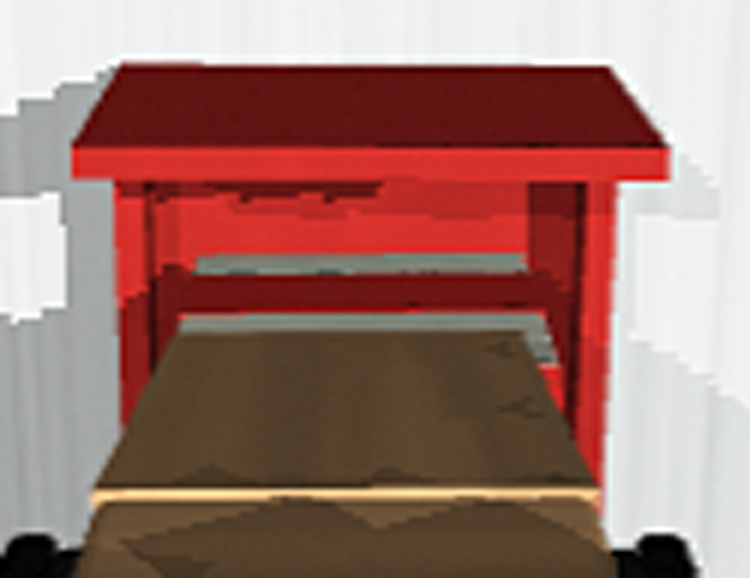

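```bash
cat > p4.py <<'E'
from fit import *
d=get_image("wrist");c=np.load("pics/w18.npy");C={"wrist":dict(K=d["K"],cam_to_world=c)}
B=lambda u,v:("wrist",260+u/6,140+v/5.5)
o=[B(73,148)+(-48,-41,68),B(668,148)+(-48,41,68),B(73,180)+(-43,-41,68),B(668,180)+(-43,41,68),B(122,65)+(-48,-41,0),B(610,67)+(-48,41,0)]
p,r=fit(C,o,[.62,-.11,0]);print("redH",np.round(p,4),np.degrees(p[2]),np.round(r,1))
def bp(u,v,z):
    _,a,b=B(u,v);q=c[:3,:3]@np.linalg.solve(d["K"],[a,b,1]);return np.round(c[:3,3]+q*(z-c[2,3])/q[2],4)
print("carton foot",bp(195,258,.004),bp(527,256,.004))
for z in(.11,.115,.12): print("wedge low edge",z,bp(180,332,z),bp(520,332,z))
print("wedge shoulder",bp(95,490,.19),bp(598,490,.19), bp(95,490,.186),bp(598,490,.186))
E
python3 p4.py;python3 st.py
```

```text
redH [ 0.6276 -0.1141 -0.0052] -0.29933613728825376 [-0.4  0.   0.5  0.1 -0.1  0.1  0.2  0.2 -0.2 -0.1 -0.1 -0.4]
carton foot [ 0.6153 -0.1431  0.004 ] [ 0.6151 -0.0862  0.004 ]
wedge low edge 0.11 [ 0.5943 -0.1373  0.11  ] [ 0.5945 -0.0967  0.11  ]
wedge low edge 0.115 [ 0.5926 -0.1369  0.115 ] [ 0.5928 -0.0971  0.115 ]
wedge low edge 0.12 [ 0.5909 -0.1364  0.12  ] [ 0.5911 -0.0976  0.12  ]
wedge shoulder [ 0.5821 -0.1379  0.19  ] [ 0.5823 -0.0973  0.19  ] [ 0.5838 -0.1384  0.186 ] [ 0.584  -0.0967  0.186 ]
t 29.58 pos cm [ 60.1  -11.73  18.41] jaw 89.9 xax [ 0.008  0.001 -1.   ] F [ 0.4 -0.5 -0.1] w 3.970 q7 1.92
```

```bash
python3 -m handwheel '[{"xyz":[-0.1,0.3,-1.5],"angular":[0,0.4,0]},{"xyz":[-0.1,0,-1.5],"angular":[0,0,0]},{"xyz":[0,0,-1],"angular":[0,0,0]}]';python3 st.py 60 -11.4 8 89.9
```

```text
time: 29.83
position: [0.6027, -0.1126, 0.1468]
tool_rot: [-1.213, 1.2, 1.203]
ft_force: [-0.9, 0.1, -1.6]
grip_width: 0.459
t 29.83 pos cm [ 60.27 -11.26  14.68] jaw 90.1 xax [ 0.01   0.002 -1.   ] F [-0.9  0.1 -1.6] w 3.992 q7 1.93
 shift cm [-0.27 -0.14 -6.68]
 turn deg [-0.1  0.6 -0.2]
```

```bash
python3 -m handwheel '[{"xyz":[-0.3,-0.1,-1],"angular":[0,0.6,-0.2]},{"xyz":[-0.1,0,-1],"angular":[0,0.1,0]},{"xyz":[-0.1,0,-0.8],"angular":[0,0.1,0]}]';python3 st.py 60 -11.4 8 89.9
```

```text
time: 30.08
position: [0.5978, -0.1117, 0.116]
tool_rot: [-1.205, 1.211, 1.214]
ft_force: [0.4, -0.0, 0.2]
grip_width: 0.461
t 30.08 pos cm [ 59.78 -11.17  11.6 ] jaw 90.0 xax [-0.005  0.002 -1.   ] F [ 0.4 -0.   0.2] w 4.012 q7 1.95
 shift cm [ 0.22 -0.23 -3.6 ]
 turn deg [-0.1 -0.3 -0.1]
```

```bash
python3 -m handwheel '[{"xyz":[0.2,-0.2,-0.8],"angular":[0,-0.3,0]},{"xyz":[0,0,-0.7],"angular":[0,0,0]},{"xyz":[0,0,-0.5],"angular":[0,0,0]}]';python3 st.py 60 -11.4 8 89.9
```

```text
time: 30.33
position: [0.5994, -0.1137, 0.0928]
tool_rot: [-1.207, 1.208, 1.211]
ft_force: [-0.3, 1.6, -0.1]
grip_width: 0.454
t 30.33 pos cm [ 59.94 -11.37   9.28] jaw 90.0 xax [-0.001  0.002 -1.   ] F [-0.3  1.6 -0.1] w 3.947 q7 1.96
 shift cm [ 0.06 -0.03 -1.28]
 turn deg [-0.1 -0.1 -0.1]
```

```bash
python3 - <<'E'
from bench import *
import cv2,numpy as np
d=get_image("wrist");cv2.imwrite("pics/wrist19.png",d["pixels"])
E
python3 st.py 60 -11.4 8 89.9
```

```text
t 30.38 pos cm [ 59.88 -11.37   9.2 ] jaw 90.0 xax [-0.003  0.002 -1.   ] F [ 0.7 -0.4 -2.5] w 3.973 q7 1.96
 shift cm [ 0.12 -0.03 -1.2 ]
 turn deg [-0.1 -0.1 -0.1]
```

View pics/wrist19.png

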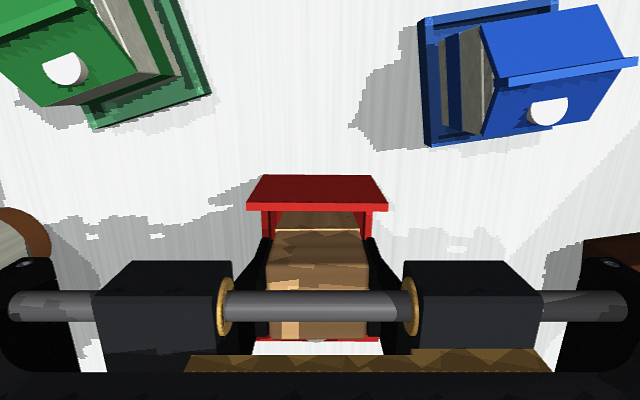

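Wedge is in the gap, 13 mm above home, no contact yet. Push down gently.

```bash
python3 -m handwheel '[{"xyz":[0.1,0,-0.5],"angular":[0,0,0]},{"xyz":[0,0,-0.3],"angular":[0,0,0]}]';python3 st.py 60 -11.4 8 89.9
```

```text
time: 30.55
position: [0.6004, -0.114, 0.0838]
tool_rot: [-1.207, 1.209, 1.211]
ft_force: [0.3, 0.1, -0.4]
grip_width: 0.455
t 30.55 pos cm [ 60.04 -11.4    8.38] jaw 90.0 xax [-0.001  0.002 -1.   ] F [ 0.3  0.1 -0.4] w 3.962 q7 1.97
 shift cm [-0.04  0.   -0.38]
 turn deg [-0.1 -0.1 -0.1]
```

```bash
python3 -m handwheel '[{"xyz":[0,0,-0.2],"angular":[0,0,0]}]';python3 st.py 60 -11.4 8 89.9
```

```text
time: 30.63
position: [0.6005, -0.1141, 0.0816]
tool_rot: [-1.207, 1.209, 1.211]
ft_force: [0.6, -0.2, -1.1]
grip_width: 0.455
t 30.63 pos cm [ 60.05 -11.41   8.16] jaw 90.0 xax [-0.001  0.002 -1.   ] F [ 0.6 -0.2 -1.1] w 3.958 q7 1.97
 shift cm [-0.05  0.01 -0.16]
 turn deg [-0.1 -0.1 -0.1]
```

```bash
python3 -m handwheel '[{"xyz":[0,0,-0.2],"angular":[0,0,0]}]';python3 st.py 60 -11.4 8 89.9;python3 -m handwheel '[{"xyz":[0,0,-0.1],"angular":[0,0,0]}]';python3 st.py 60 -11.4 8 89.9
```

```text
time: 30.72
position: [0.6007, -0.1141, 0.0795]
tool_rot: [-1.207, 1.209, 1.21]
ft_force: [-0.3, -0.3, -1.0]
grip_width: 0.459
t 30.72 pos cm [ 60.07 -11.41   7.95] jaw 90.0 xax [-0.001  0.002 -1.   ] F [-0.3 -0.3 -1. ] w 3.991 q7 1.97
 shift cm [-0.07  0.01  0.05]
 turn deg [-0.1 -0.1 -0.1]
time: 30.8
position: [0.6008, -0.1142, 0.0784]
tool_rot: [-1.207, 1.209, 1.21]
ft_force: [-0.5, 0.4, -1.7]
grip_width: 0.458
t 30.80 pos cm [ 60.08 -11.42   7.84] jaw 90.0 xax [-0.001  0.002 -1.   ] F [-0.5  0.4 -1.7] w 3.989 q7 1.97
 shift cm [-0.08  0.02  0.16]
 turn deg [-0.1 -0.  -0.1]
```

```bash
for i in 1; do :; done; python3 -m handwheel '[{"xyz":[0,0,-0.15],"angular":[0,0,0]}]';python3 -m handwheel '[{"xyz":[0,0,-0.15],"angular":[0,0,0]}]'
```

```text
time: 30.88
position: [0.601, -0.1142, 0.0771]
tool_rot: [-1.207, 1.208, 1.21]
ft_force: [-0.5, -0.1, -0.9]
grip_width: 0.456
time: 30.97
position: [0.601, -0.1142, 0.0758]
tool_rot: [-1.207, 1.208, 1.21]
ft_force: [-2.2, 0.3, 3.0]
grip_width: 0.456
```

```bash
python3 -m handwheel '[{"xyz":[0,0,-0.15],"angular":[0,0,0]}]'
```

```text
time: 31.05
position: [0.601, -0.1143, 0.075]
tool_rot: [-1.207, 1.208, 1.21]
ft_force: [-3.2, 0.4, 8.3]
grip_width: 0.461
```

```bash
python3 -m handwheel '[{"xyz":[0,0,-0.15],"angular":[0,0,0]}]'
```

```text
time: 31.13
position: [0.601, -0.1143, 0.0748]
tool_rot: [-1.206, 1.207, 1.21]
ft_force: [-4.4, 1.5, 11.6]
grip_width: 0.455
```

```bash
python3 -m handwheel '[{"xyz":[0,0,-0.2],"angular":[0,0,0]}]'
```

```text
time: 31.22
position: [0.601, -0.1143, 0.0746]
tool_rot: [-1.204, 1.207, 1.211]
ft_force: [-6.4, 2.1, 14.1]
grip_width: 0.456
```

```bash
python3 -m handwheel '[{"xyz":[0,0,-0.2],"angular":[0,0,0]}]'
```

```text
time: 31.3
position: [0.601, -0.1144, 0.0746]
tool_rot: [-1.203, 1.206, 1.211]
ft_force: [-5.9, 0.7, 13.8]
grip_width: 0.455
```

```bash
python3 -m handwheel '[{"xyz":[0,0,-0.25],"angular":[0,0,0]},{"xyz":[0,0,-0.25],"angular":[0,0,0]}]';python3 -m handwheel '[{"xyz":[0,0,-0.25],"angular":[0,0,0]},{"xyz":[0,0,-0.25],"angular":[0,0,0]}]'; python3 st.py 60.1 -11.43 7.5 90
python3 - <<'E'
from bench import *
import cv2,numpy as np
d=get_image("wrist");cv2.imwrite("pics/wrist20.png",d["pixels"])
d=get_image("scene");cv2.imwrite("pics/s20.png",cv2.resize(d["pixels"][190:290,210:343],None,fx=6,fy=6,interpolation=2))
E
python3 st.py
```

```text
time: 31.47
position: [0.601, -0.1144, 0.0743]
tool_rot: [-1.2, 1.203, 1.212]
ft_force: [-6.9, 2.1, 15.1]
grip_width: 0.455
time: 31.63
position: [0.601, -0.1144, 0.0742]
tool_rot: [-1.197, 1.201, 1.213]
ft_force: [-6.7, 1.3, 15.0]
grip_width: 0.457
t 31.63 pos cm [ 60.1  -11.44   7.42] jaw 89.8 xax [-0.     0.013 -1.   ] F [-6.7  1.3 15. ] w 3.980 q7 1.99
 shift cm [-0.    0.01  0.08]
 turn deg [-0.8 -0.   0.2]
t 31.73 pos cm [ 60.1  -11.44   7.42] jaw 89.8 xax [-0.     0.013 -1.   ] F [-5.2  1.4 15.3] w 3.999 q7 1.99
```

View pics/wrist20.png

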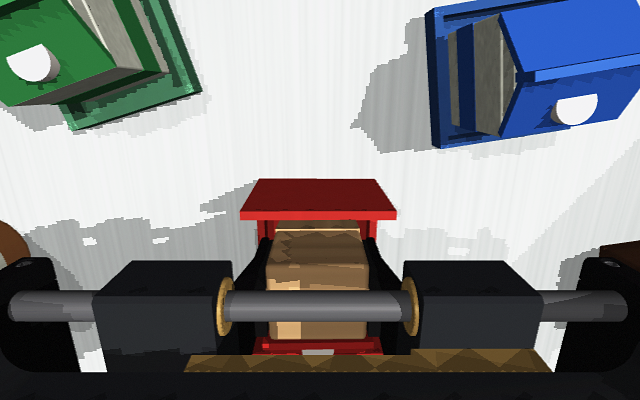

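View pics/s20.png

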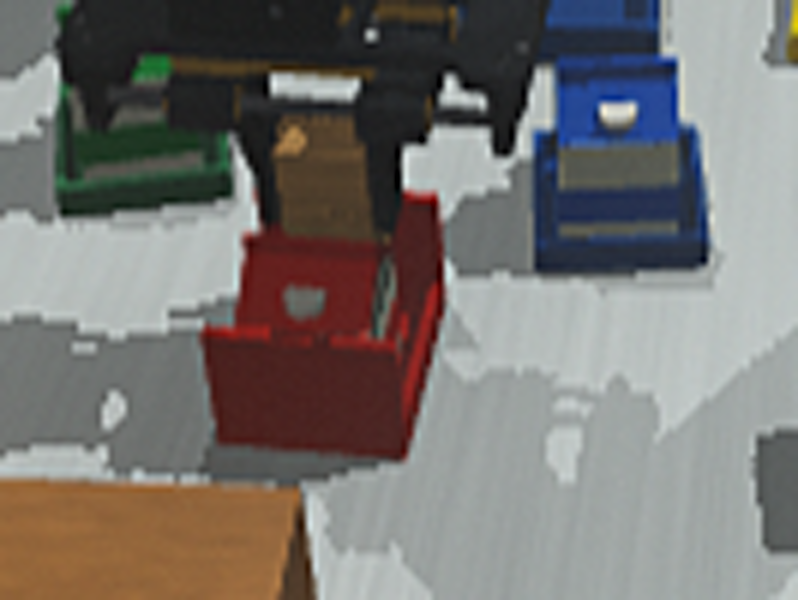

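```bash
python3 -m handwheel '[{"xyz":[0,0,-0.3],"angular":[-0.8,0,0.2]},{"xyz":[0,0,-0.3],"angular":[0,0,0]}]';python3 -m handwheel '[{"xyz":[0,0,-0.35],"angular":[-0.2,0,0]},{"xyz":[0,0,-0.35],"angular":[0,0,0]}]'; python3 st.py 60.1 -11.43 7.4 90
```

```text
time: 31.9
position: [0.6011, -0.1142, 0.0735]
tool_rot: [-1.206, 1.207, 1.21]
ft_force: [-7.9, 2.0, 17.7]
grip_width: 0.456
time: 32.07
position: [0.6011, -0.1143, 0.0732]
tool_rot: [-1.204, 1.207, 1.209]
ft_force: [-9.4, 1.7, 22.7]
grip_width: 0.455
t 32.07 pos cm [ 60.11 -11.43   7.32] jaw 89.9 xax [ 0.     0.004 -1.   ] F [-9.4  1.7 22.7] w 3.961 q7 1.98
 shift cm [-0.01 -0.    0.08]
 turn deg [-0.3  0.   0.1]
```

```bash
python3 -m handwheel '[{"xyz":[0,0,0],"angular":[-0.3,0,0]}]';python3 -m handwheel '[{"xyz":[0,0,0],"angular":[0,0,0]},{"xyz":[0,0,0],"angular":[0,0,0]},{"xyz":[0,0,0],"angular":[0,0,0]},{"xyz":[0,0,0],"angular":[0,0,0]},{"xyz":[0,0,0],"angular":[0,0,0]}]' 6.5;python3 st.py 60.1 -11.43 7.4 90
python3 - <<'E'
from bench import *
import cv2,numpy as np
d=get_image("wrist");cv2.imwrite("pics/wrist21.png",d["pixels"])
E
```

```text
time: 32.15
position: [0.601, -0.1141, 0.0742]
tool_rot: [-1.206, 1.21, 1.207]
ft_force: [0.3, 0.4, -4.8]
grip_width: 0.456
time: 32.57
position: [0.6022, -0.1142, 0.0745]
tool_rot: [-1.209, 1.208, 1.205]
ft_force: [-0.1, 0.5, 0.5]
grip_width: 0.714
t 32.57 pos cm [ 60.22 -11.42   7.45] jaw 89.9 xax [ 0.004 -0.    -1.   ] F [-0.1  0.5  0.5] w 6.213 q7 1.97
 shift cm [-0.12 -0.01 -0.05]
 turn deg [0.  0.2 0.1]
```

View pics/wrist21.png

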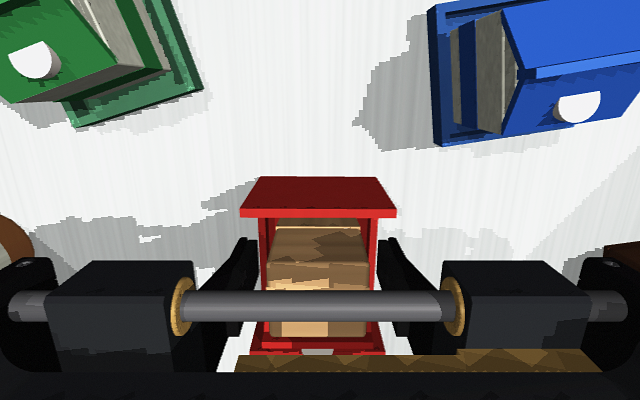

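```bash
python3 -m handwheel '[{"xyz":[-0.1,0,0.8],"angular":[0,0,0]},{"xyz":[0,0,2],"angular":[0,0,0]},{"xyz":[0,0,2.5],"angular":[0,0,0]},{"xyz":[0,0,2.5],"angular":[0,0,0]},{"xyz":[0,0,0],"angular":[0,0,0]}]' 8;python3 st.py 60 -11.43 14 90
python3 - <<'E'
from bench import *
import cv2,numpy as np
d=get_image("wrist");cv2.imwrite("pics/wrist22.png",d["pixels"]);np.save("pics/w22.npy",d["cam_to_world"])
E
python3 st.py
```

```text
time: 33.03
position: [0.5987, -0.1147, 0.1547]
tool_rot: [-1.207, 1.213, 1.207]
ft_force: [1.4, -1.1, 0.9]
grip_width: 0.904
t 33.03 pos cm [ 59.87 -11.47  15.47] jaw 89.8 xax [-0.002 -0.001 -1.   ] F [ 1.4 -1.1  0.9] w 7.865 q7 1.92
 shift cm [ 0.13  0.04 -1.47]
 turn deg [ 0.1 -0.1  0.2]
t 33.08 pos cm [ 59.78 -11.42  15.27] jaw 89.8 xax [-0.004 -0.001 -1.   ] F [ 0.1 -0.2 -0.2] w 7.960 q7 1.92
```

View pics/wrist22.png

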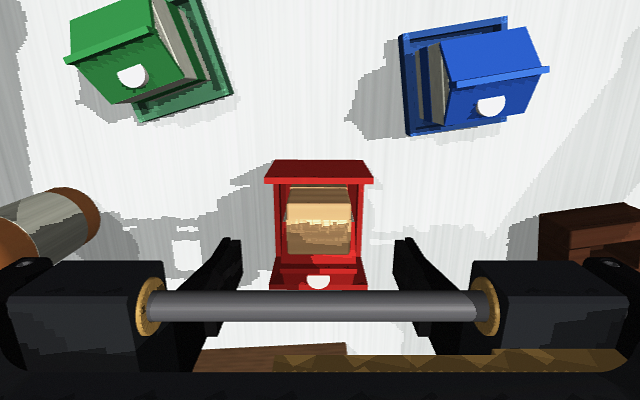

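```bash
python3 -m handwheel '[{"xyz":[0.2,0,0],"angular":[0,0,0]},{"xyz":[0,0,0],"angular":[0,0,0]},{"xyz":[0,0,0],"angular":[0,0,0]},{"xyz":[0,0,0],"angular":[0,0,0]},{"xyz":[0,0,0],"angular":[0,0,0]}]' 0 20;python3 -m handwheel '[{"xyz":[0,0,0],"angular":[0,0,0]},{"xyz":[0,0,0],"angular":[0,0,0]},{"xyz":[0,0,0],"angular":[0,0,0]},{"xyz":[0,0,0],"angular":[0,0,0]},{"xyz":[0,0,0],"angular":[0,0,0]}]';python3 -m handwheel '[{"xyz":[0,0,0],"angular":[0,0,0]},{"xyz":[0,0,0],"angular":[0,0,0]}]';python3 st.py 59.95 -11.43 12.6 90
```

```text
time: 33.5
position: [0.5982, -0.1137, 0.1501]
tool_rot: [-1.203, 1.217, 1.213]
ft_force: [0.0, 0.7, 0.2]
grip_width: 0.626
time: 33.92
position: [0.5971, -0.1136, 0.1482]
tool_rot: [-1.202, 1.22, 1.215]
ft_force: [0.8, 0.5, -0.2]
grip_width: 0.246
time: 34.08
position: [0.5971, -0.1136, 0.1482]
tool_rot: [-1.202, 1.22, 1.215]
ft_force: [0.1, 1.0, -1.0]
grip_width: 0.09
t 34.08 pos cm [ 59.71 -11.36  14.82] jaw 89.8 xax [-0.012 -0.001 -1.   ] F [ 0.1  1.  -1. ] w 0.782 q7 1.93
 shift cm [ 0.24 -0.07 -2.22]
 turn deg [ 0.1 -0.7  0.2]
```

```bash
python3 -m handwheel '[{"xyz":[0.2,0,-0.8],"angular":[0,-0.7,0]},{"xyz":[0,0,-0.7],"angular":[0,0,0]},{"xyz":[0,0,-0.2],"angular":[0,0,0]}]';python3 st.py 59.95 -11.43 12.1 90
```

```text
time: 34.33
position: [0.5999, -0.1137, 0.1315]
tool_rot: [-1.208, 1.21, 1.204]
ft_force: [0.1, 0.1, -0.1]
grip_width: 0.009
t 34.33 pos cm [ 59.99 -11.37  13.15] jaw 89.8 xax [ 0.003 -0.001 -1.   ] F [ 0.1  0.1 -0.1] w 0.077 q7 1.94
 shift cm [-0.04 -0.06 -1.05]
 turn deg [0.  0.2 0.2]
```

```bash
python3 -m handwheel '[{"xyz":[0,0,-0.15],"angular":[0,0,0]}]';python3 st.py 59.95 -11.43 12.1 90
```

```text
time: 34.42
position: [0.5997, -0.1137, 0.1296]
tool_rot: [-1.208, 1.21, 1.205]
ft_force: [-0.1, -0.1, -0.1]
grip_width: 0.006
t 34.42 pos cm [ 59.97 -11.37  12.96] jaw 89.8 xax [ 0.002 -0.001 -1.   ] F [-0.1 -0.1 -0.1] w 0.056 q7 1.94
 shift cm [-0.02 -0.06 -0.86]
 turn deg [0.  0.1 0.2]
```

```bash
python3 -m handwheel '[{"xyz":[0,0,-0.2],"angular":[0,0,0]},{"xyz":[0,0,-0.2],"angular":[0,0,0]}]';python3 -m handwheel '[{"xyz":[0,0,-0.15],"angular":[0,0,0]}]'
```

```text
time: 34.58
position: [0.5997, -0.1137, 0.1254]
tool_rot: [-1.208, 1.21, 1.205]
ft_force: [0.8, 0.6, -0.3]
grip_width: 0.004
time: 34.67
position: [0.5997, -0.1136, 0.1237]
tool_rot: [-1.208, 1.211, 1.205]
ft_force: [0.1, -0.3, 0.5]
grip_width: 0.007
```

```bash
python3 -m handwheel '[{"xyz":[0,0,-0.15],"angular":[0,0,0]}]'
```

```text
time: 34.75
position: [0.5998, -0.1137, 0.1222]
tool_rot: [-1.208, 1.21, 1.205]
ft_force: [0.1, 0.0, -0.0]
grip_width: 0.005
```

```bash
python3 -m handwheel '[{"xyz":[0,0,-0.15],"angular":[0,0,0]}]'
```

```text
time: 34.83
position: [0.5999, -0.1137, 0.1207]
tool_rot: [-1.208, 1.21, 1.205]
ft_force: [0.0, 0.1, 6.0]
grip_width: 0.006
```

```bash
python3 -m handwheel '[{"xyz":[0,0,-0.2],"angular":[0,0,0]}]'
```

```text
time: 34.92
position: [0.6008, -0.1139, 0.12]
tool_rot: [-1.209, 1.209, 1.204]
ft_force: [-1.1, 0.5, 14.3]
grip_width: 0.005
```

```bash
python3 -m handwheel '[{"xyz":[0,0,-0.2],"angular":[0,0,0]}]'
```

```text
time: 35.0
position: [0.6015, -0.114, 0.1199]
tool_rot: [-1.209, 1.207, 1.203]
ft_force: [-3.1, 1.2, 13.0]
grip_width: 0.005
```

```bash
python3 -m handwheel '[{"xyz":[0,0,-0.25],"angular":[0,0,0]}]'
```

```text
time: 35.08
position: [0.6021, -0.1141, 0.1198]
tool_rot: [-1.209, 1.205, 1.202]
ft_force: [-4.9, 2.2, 15.4]
grip_width: 0.008
```

Firm and home. Lift away and check.

```bash
python3 -m handwheel '[{"xyz":[-0.2,0,0.5],"angular":[0,0,0]},{"xyz":[0,0,2.5],"angular":[0,0,0]},{"xyz":[0,0,3.5],"angular":[0,0,0]},{"xyz":[-1,0.5,3],"angular":[0,0,0]},{"xyz":[-2.5,1,1],"angular":[0,0,0]}]'; python3 -m handwheel '[{"xyz":[-3,2,1],"angular":[0,0,0]},{"xyz":[-2,3.5,0],"angular":[0,0,0]},{"xyz":[0,4,0],"angular":[0,0,0]},{"xyz":[0,4,0],"angular":[0,0,0]},{"xyz":[0,4,0],"angular":[0,0,0]}]' ; python3 -m handwheel '[{"xyz":[0,4,0],"angular":[0,0,0]},{"xyz":[0,4,0],"angular":[0,0,0]},{"xyz":[0,3,0],"angular":[0,0,0]},{"xyz":[0,1,0],"angular":[0,0,0]},{"xyz":[0,0,0],"angular":[0,0,0]}]' ;python3 st.py
python3 - <<'E'
from bench import *
import cv2,numpy as np
d=get_image("scene")["pixels"];cv2.imwrite("pics/scene23.png",d)
t=get_image("top")["pixels"];cv2.imwrite("pics/top23.png",t)
cv2.imwrite("pics/c23.png",np.vstack([cv2.resize(d[180:280,210:343],(665,295),interpolation=2),cv2.resize(t[95:220,300:460],(665,300),interpolation=2)]))
E
```

```text
time: 35.5
position: [0.5643, -0.1004, 0.2259]
tool_rot: [-1.208, 1.213, 1.202]
ft_force: [-0.8, 0.9, 1.2]
grip_width: 0.004
time: 35.92
position: [0.5103, 0.0674, 0.2427]
tool_rot: [-1.195, 1.213, 1.18]
ft_force: [1.3, -0.4, 0.5]
grip_width: 0.007
time: 36.33
position: [0.5068, 0.2035, 0.2439]
tool_rot: [-1.2, 1.2, 1.191]
ft_force: [-0.0, 0.6, -0.4]
grip_width: 0.004
t 36.33 pos cm [50.68 20.35 24.39] jaw 89.2 xax [ 0.015  0.007 -1.   ] F [-0.   0.6 -0.4] w 0.039 q7 1.17
```

View pics/c23.png

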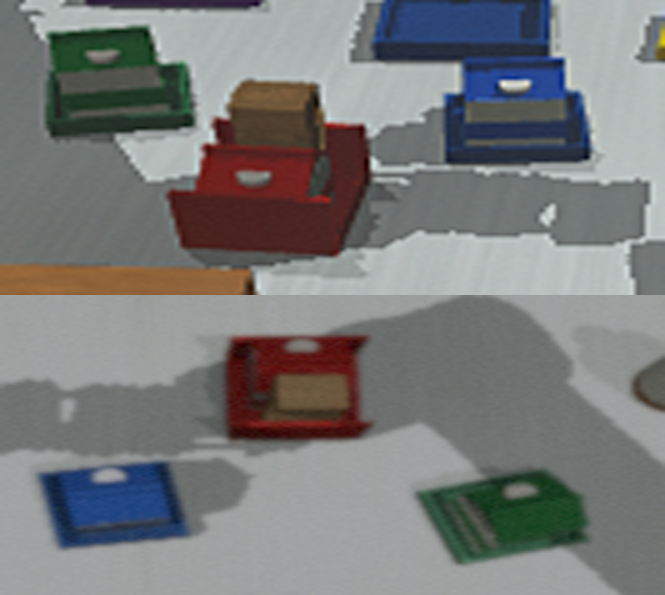

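View pics/scene23.png

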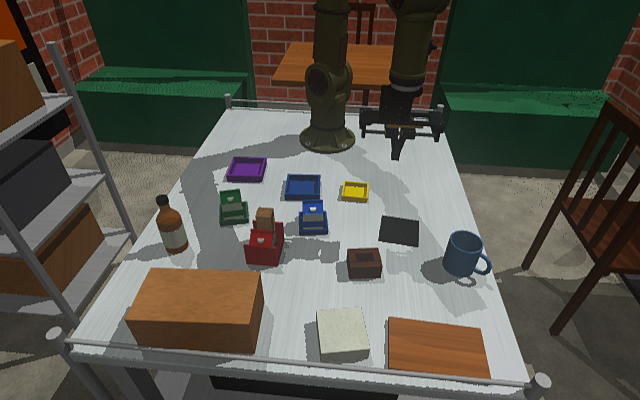

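All three cartons stand in their own holders, the wedge is home, and the mug and bottle are untouched. The robot is clear.

```bash
python3 -m handwheel '[{"xyz":[0,0,0],"angular":[0,0,0]},{"xyz":[0,0,0],"angular":[0,0,0]}]'; python3 -c "
from bench import *
print(close_job())"
```

```text
time: 36.6
position: [0.5083, 0.1954, 0.2441]
tool_rot: [-1.195, 1.206, 1.183]
ft_force: [-0.1, 0.2, 0.3]
grip_width: 0.002
the job is handed in; nothing more can be done
None
```

I handed the job in at 36.6 s, with all three cartons upright in their own holders and the wedge in place.

**What I did:** I parked the green carton on the mat and put red into the long red holder, against its far end plate. Blue then went into the smaller blue holder and green into the green one. Last, I pushed the wedge into the gap on the near side of the red carton, let go, pressed its top once more with closed fingers, and moved the arm away.

**Last checks:**
- **Pictures:** the scene and top views show all three cartons upright in their own holders, and the wedge upright in its gap. The mug and the bottle show no visible change.
- **Wedge height:** the final press met the wedge at about 121 mm, the height of its top when home. It held at about 15 N and had moved only about 1 mm by then.

**What disagreed or went over:**
- **Wedge push:** the reading reached 22.7 N for a moment while the wedge was gripped, above the 20 N given.
- **Wedge pull:** easing off then pulled up on the wedge with about 5 N, which is why I pressed it again.
- **Setting down:** the wrist read about 30 N when red and blue touched the holder floors.
- **Wedge position:** my first height estimate for the wedge was about 5 mm too low. The fingertip contact settled it.

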